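# Return impact sockets to the foam insert in order of size

## Task

Put the four impact sockets from the cardboard sheet back into the foam insert in order of size, from the smallest socket in the smallest pocket to the largest in the largest, each standing upright with its hexagon mouth up and fully down in its pocket. Do not knock any socket over, and leave the ratchet and the white jar where they are.

Things in the scene. Friction and masses are not known exactly. Their poses are not given: they have to be found in the camera images.
- socket_yellow_mid (a point): Impact socket with a yellow colour-code sleeve, the smallest of four: a black steel cylinder 24 mm in diameter and 50 mm tall, standing upright at the start with its hexagon mouth up on a fixed 4 mm thick cardboard sheet. The point is its centre, 25 mm above its foot; z is its axis, up. Its yaw does not matter.
- socket_blue_mid (a point): Impact socket with a blue colour-code sleeve, the second smallest of four: a black steel cylinder 32 mm in diameter and 54 mm tall, standing upright at the start with its hexagon mouth up on a fixed 4 mm thick cardboard sheet. The point is its centre, 27 mm above its foot; z is its axis, up. Its yaw does not matter.
- socket_red_mid (a point): Impact socket with a red colour-code sleeve, the second largest of four: a black steel cylinder 40 mm in diameter and 58 mm tall, standing upright at the start with its hexagon mouth up on a fixed 4 mm thick cardboard sheet. The point is its centre, 29 mm above its foot; z is its axis, up. Its yaw does not matter.
- socket_green_mid (a point): Impact socket with a green colour-code sleeve, the largest of four: a black steel cylinder 48 mm in diameter and 62 mm tall, standing upright at the start with its hexagon mouth up on a fixed 4 mm thick cardboard sheet. The point is its centre, 31 mm above its foot; z is its axis, up. Its yaw does not matter.
- pocket_1: The smallest of four round pockets in one row in order of size in a fixed foam insert (262 x 96 x 20 mm, charcoal top, white pocket floors): 32 mm in diameter, 6 mm deep, rim bevelled 4 mm outward. Origin: pocket centre on its floor, 14 mm above the bench; the charcoal top is 20 mm above the bench. z up, x along the row towards the larger pockets; centres 56, 64, 72 mm apart from the smallest on.
- pocket_2: The second smallest of four round pockets in one row in order of size in a fixed foam insert (262 x 96 x 20 mm, charcoal top, white pocket floors): 40 mm in diameter, 6 mm deep, rim bevelled 4 mm outward. Origin: pocket centre on its floor, 14 mm above the bench; the charcoal top is 20 mm above the bench. z up, x along the row towards the larger pockets; centres 56, 64, 72 mm apart from the smallest on.
- pocket_3: The second largest of four round pockets in one row in order of size in a fixed foam insert (262 x 96 x 20 mm, charcoal top, white pocket floors): 48 mm in diameter, 6 mm deep, rim bevelled 4 mm outward. Origin: pocket centre on its floor, 14 mm above the bench; the charcoal top is 20 mm above the bench. z up, x along the row towards the larger pockets; centres 56, 64, 72 mm apart from the smallest on.
- pocket_4: The largest of four round pockets in one row in order of size in a fixed foam insert (262 x 96 x 20 mm, charcoal top, white pocket floors): 56 mm in diameter, 6 mm deep, rim bevelled 4 mm outward. Origin: pocket centre on its floor, 14 mm above the bench; the charcoal top is 20 mm above the bench. z up, x along the row towards the larger pockets; centres 56, 64, 72 mm apart from the smallest on.
- ratchet_mid (a point): Ratchet handle, 240 mm long, 35 mm wide, 30 mm high, steel head and black grip, lying loose between sheet and foam. The point is the middle of its length, 12 mm above the bench; x runs along it towards the head. To be left alone.
- jar_mid (a point): White closed jar, 64 mm in diameter, 85 mm tall, standing loose beyond the ratchet's head. The point is its centre, half-way up. To be left alone.

How it is judged:
At the end, for the whole second after the job is handed in: Each socket stands in the pocket of its own size rank: its centre within 8 mm sideways of the pocket's centre, its foot on the pocket floor (within 3 mm), its axis within 0.1 rad of vertical with the mouth up, released and at rest (under 20 mm/s) (horizontal distance between socket_yellow_mid and pocket_1 below 0.008 m and z of socket_yellow_mid in the frame of pocket_1 between 0.021 and 0.028 m and angle between each of socket_yellow_mid, socket_blue_mid, socket_red_mid, socket_green_mid's own z axis and vertical below 0.1 rad and linear speed of each of socket_yellow, socket_blue, socket_red, socket_green below 0.02 m/s and horizontal distance between socket_blue_mid and pocket_2 below 0.008 m and z of socket_blue_mid in the frame of pocket_2 between 0.023 and 0.03 m and horizontal distance between socket_red_mid and pocket_3 below 0.008 m and z of socket_red_mid in the frame of pocket_3 between 0.025 and 0.032 m and horizontal distance between socket_green_mid and pocket_4 below 0.008 m and z of socket_green_mid in the frame of pocket_4 between 0.027 and 0.034 m); the robot touches nothing.
It fails at once if a socket is knocked over (tilted by more than 0.7 rad) (angle between any of socket_yellow_mid, socket_blue_mid, socket_red_mid, socket_green_mid's own z axis and vertical above 0.7 rad).
It fails at once if the ratchet or the white jar is moved by more than 25 mm (distance of any of ratchet_mid, jar_mid from where it was at the start of the episode above 0.025 m).
It also fails if it takes over 93 s, if anything falls off the work surface, if the arm or the gripper's body presses on something with over 40 N, if the wrist force passes 120 N, or if a joint passes its speed limit or range.

## Robot

A 6-joint arm with a two-finger parallel gripper is mounted at the origin on the work surface. World frame = base frame: x ahead of the robot, y to its left, z up, the work surface at z = 0. Lengths are in m, angles in rad, forces in N, time in s.
With the tool pointing down it reaches from about 0.3 to 0.775 m from the base axis. Payload 14.6 kg.
Tool frame: the origin (TCP) lies at the very end of the fingers, on their centre line; the grasp point (between the pads) lies 19 mm behind it; x points along the fingers, y is the direction in which the jaws open and shut, and the axes are right-handed (so a half turn about x gives the same grasp; the last joint's range is limited). The gripper opens to 94 mm and grips with 3 to 60 N. Pads are 16 mm wide; open, the fingers measure 119 mm over their backs; the gripper's body (75 mm by 177 mm) begins 78 mm behind the grasp point.
Start: joints at [-1.384, 0.3, 1.521, -0, 1.321, -0.067], TCP at [0.138, -0.532, 0.205] pointing down, gripper open.
Joint ranges: [-3.03, 3.03], [-0.79, 2.21], [0.23, 2.52], [-1.04, 4.18], [0, 3.07], [-2.55, 2.55]. Speed limits (rad/s): [2.22, 2.22, 2.57, 3.14, 3.14, 3.14].

## Interface

Orientations are given as [roll, pitch, yaw] about the fixed x, y, z axes, in that order (R = Rz(yaw) Ry(pitch) Rx(roll)).
In Python, from station import ctrl, viewer, hand_in gives the robot as it stands. The module is installed in compiled form; this text tells all that it offers.
- The arm moves only by the tool play_rows, never from a script. Its argument "deltas" is a list that holds one entry, the list of rows, each a list of 7 numbers: the shift along the tool's x, y, z in mm, then the turn, a rotation vector about the tool's x, y, z in rad, then the finger opening in mm, from 0 to 94. In form: [[[dx, dy, dz, ax, ay, az, gripper], ...]]. A call has 1 to 10 rows; each row shifts and turns the commanded pose from where the row before left it, along the tool's axes as they then stand; what a row does not reach is not made up. A row lasts 1/10 s, in which the tool goes at most 50 mm and 8.59 degrees, less where a joint would pass 70% of its speed; a pose out of reach is approached as far as the arm can. A call with a gripper value outside its range is refused whole. The fingers move at their own pace and stop on an object; "grip_force" is the grip in N (left out, the last holds). Time passes only in rows, so rows that do not move let the fingers close. It gives the time, the measured TCP pose, the force and the opening at its end, in the units of the state.
- ctrl.get_obs(): the state, without advancing time (a new reading comes with each control period).
- viewer.camera(name): name is "side" or "top"; returns a dict with "img" (480x640x3 uint8, red, green, blue), "fx", "fy", "cx", "cy" (pixels), "rvec" (rotation vector, rad) and "tvec" (3), from world to camera coordinates, as OpenCV has them. Camera axes: x right, y down, z forward; pixel columns grow to the right and rows downward; lengths in m; the calibration is good to about 2 mm. A picture is of the moment at which its call begins. There is no depth.
- hand_in(): hands the job in, once; it reports no verdict.
The state is a dict: "time_s": time; "qpos": joint angles; "joint_vel": joint speeds; "tau": joint torques, N m; "ee_pos": TCP position; "eef_rot": TCP orientation; "force": force on the tool from outside, world axes, zero at the start; "moment": the same for the moment, N m; "grip_width": finger opening in m.
Only numpy, scipy, OpenCV 4.12 (cv2) and the standard library are available. Lean on these libraries where they do the work, as an engineer would, in place of code of your own. Each camera call takes 0.05 s, during which the arm holds its last target.

## Working session

There is one attempt and no reset: what is moved stays moved. The work goes in short steps, Python scripts to look and compute and a tool call to move; the robot and the scene stay as the last step left them, time stands still between calls to the robot, and variables do not carry over. Pictures are saved under pics/ and viewed, and the job is handed in when it is done.

Besides the shell and the picture viewer there is one more tool, called after "Call:" in YAML: its name, and indented under it one key for each argument. play_rows: Moves the arm, as the interface text tells. Its arguments: {"type":"object","properties":{"deltas":{"type":"array","items":{"type":"array","items":{"type":"array","items":{"type":"number"}}}},"grip_force":{"type":"number"}},"required":["deltas"]}

```bash
mkdir -p pics
python3 - <<'E'
from station import ctrl, viewer
import cv2,numpy as np
print(ctrl.get_obs())
for n in("top","side"):
    c=viewer.camera(n); cv2.imwrite(f"pics/{n}0.png",c["img"][:,:,::-1])
    print(n,c["fx"],c["fy"],c["cx"],c["cy"],c["rvec"],c["tvec"])
E
```

```text
{'time_s': 0.0, 'qpos': array([-1.38362651e+00,  3.00491282e-01,  1.52161349e+00, -9.46220034e-07,
        1.32073117e+00, -6.66302007e-02]), 'joint_vel': array([-0.00095332, -0.00046419,  0.00125689,  0.00089818, -0.00150654,
       -0.0018842 ]), 'tau': array([-3.38889868e-04, -5.31804729e+01, -3.52741456e+01,  7.06728618e-02,
        2.43513932e-02, -9.86362625e-05]), 'ee_pos': array([ 0.13802381, -0.53210468,  0.20486156]), 'eef_rot': array([-1.63668937,  1.56955304,  1.75870353]), 'force': array([0.19266886, 0.05191046, 0.56621469]), 'moment': array([ 0.00503904, -0.02247202, -0.00989461]), 'grip_width': 0.09384589168186873}
top 611.7466358376465 611.7466358376465 313.04813935627135 239.97278784526426 [ 2.13501505 -2.1455391   0.12771127] [-0.00341889  0.5663664   1.12781753]
side 589.1455437893409 589.1455437893409 328.43463501426675 243.5206539716749 [ 0.65527676 -2.45125761  1.38056488] [0.47621847 0.21321143 0.77595348]
```

View pics/top0.png

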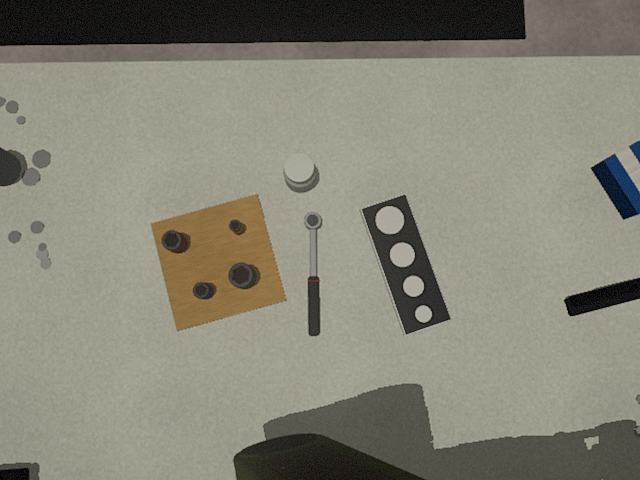

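View pics/side0.png

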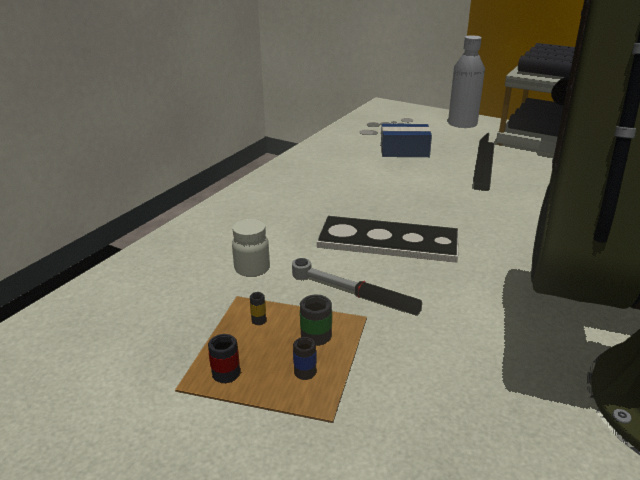

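The top view shows red at (173,241), yellow at (236,227), green at (242,275) and blue at (204,290). The pockets run from the largest at (390,220) to the smallest at (424,314), with the ratchet at x≈313 and the jar at (300,168). The side view confirms the sleeve colours. Next I'll zoom in on the sockets.

```bash
cat > h.py <<'E'
import cv2,numpy as np
def P(c): 
    R=cv2.Rodrigues(np.array(c["rvec"],float))[0]; return R,np.array(c["tvec"],float).ravel()
def ray(c,u,v,z):
    R,t=P(c); d=R.T@np.array([(u-c["cx"])/c["fx"],(v-c["cy"])/c["fy"],1]); o=-R.T@t
    return o+d*(z-o[2])/d[2]
def proj(c,p):
    R,t=P(c); q=R@np.array(p)+t; return np.array([c["fx"]*q[0]/q[2]+c["cx"],c["fy"]*q[1]/q[2]+c["cy"]])
E
python3 - <<'E'
from station import viewer
from h import *
c=viewer.camera("top"); im=c["img"][:,:,::-1].copy()
cv2.imwrite("pics/topz.png",cv2.resize(im[185:345,145:295],None,fx=3.7,fy=3.7,interpolation=cv2.INTER_CUBIC))
s=viewer.camera("side"); cv2.imwrite("pics/sidez.png",cv2.resize(s["img"][280:400,180:370,::-1],None,fx=4,fy=4,interpolation=cv2.INTER_CUBIC))
hsv=cv2.cvtColor(im,cv2.COLOR_BGR2HSV)
m=((im.min(2)>140)).astype(np.uint8); 
roi=np.zeros_like(m); 
# pockets: components inside dark foam
dark=(im.max(2)<80).astype(np.uint8)
cs,hi=cv2.findContours(dark[190:340,355:460],cv2.RETR_CCOMP,cv2.CHAIN_APPROX_NONE)
for k,q in enumerate(cs):
    a=cv2.contourArea(q)
    if a>60:
        q=q+np.array([355,190]); M=cv2.moments(q); u,v=M['m10']/M['m00'],M['m01']/M['m00']
        print(hi[0][k][3],a,round(u,1),round(v,1),ray(c,u,v,.017).round(4),"top/rect",cv2.minAreaRect(q))
# dark sockets
wood=((hsv[...,1]>90)&(im.max(2)>90)).astype(np.uint8)
print(ray(c,173,237,.062),ray(c,300,168,.085),ray(c,313,220,.02),ray(c,314,330,.02))
E
```

```text
-1 5919.5 405.5 264.1 [ 0.5213 -0.1839  0.017 ] top/rect ((405.6338195800781, 263.62921142578125), (132.62881469726562, 46.70575714111328), 70.55996704101562)
0 269.0 423.0 313.5 [ 0.4266 -0.2149  0.017 ] top/rect ((423.0000305175781, 313.5), (19.091880798339844, 17.677669525146484), 45.0)
0 398.5 413.1 285.7 [ 0.4796 -0.1974  0.017 ] top/rect ((413.25006103515625, 285.7500305175781), (22.62741470336914, 21.920310974121094), 45.0)
0 543.5 401.9 254.3 [ 0.5405 -0.1774  0.017 ] top/rect ((401.9000549316406, 254.30003356933594), (26.385601043701172, 26.385601043701172), 63.43495178222656)
0 706.0 389.3 219.6 [ 0.6085 -0.1546  0.017 ] top/rect ((389.50006103515625, 219.50003051757812), (29.698482513427734, 29.698484420776367), 45.0)
[0.57048305 0.25673682 0.062     ] [0.69556869 0.01675403 0.085     ] [ 0.60834598 -0.00587167  0.02      ] [ 0.39626043 -0.00702683  0.02      ]
```

View pics/topz.png

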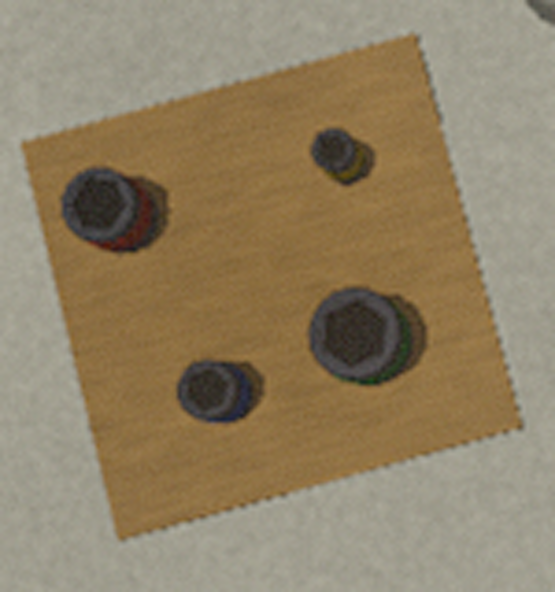

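View pics/sidez.png

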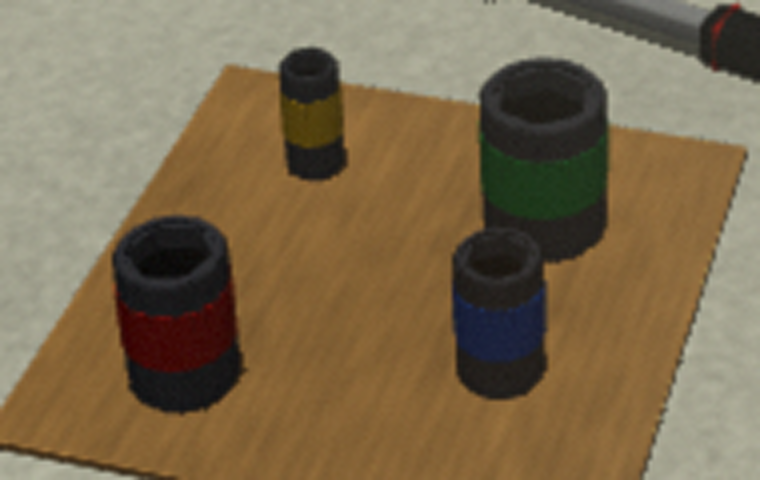

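Run:
```python
from station import viewer,ctrl
from h import *
from scipy.spatial.transform import Rotation as Ro
c=viewer.camera("top"); s=viewer.camera("side")
f=lambda x,y,k,a,b:((x+.5)/k-.5+a,(y+.5)/k-.5+b)
T=dict(Y=((334,149),(309,72),.054),B=((209,390),(498,263),.058),R=((100,203),(171,250),.062),G=((354,335),(543,107),.066))
X={}
for k,(t,sd,z) in T.items():
    a=ray(c,*f(*t,3.7,145,185),z); b=ray(s,*f(*sd,4,180,280),z); X[k]=a[:2]
    print(k,a.round(4),b.round(4))
ks=list(X)
for i in range(4):
    for j in range(i): d=X[ks[i]]-X[ks[j]];print(ks[i],ks[j],np.hypot(*d).round(3),np.degrees(np.arctan2(d[1],d[0])).round())
p=np.array([[.4266,-.2149],[.4796,-.1974],[.5405,-.1774],[.6085,-.1546]])
# line fit
u=p[3]-p[0];u/=np.hypot(*u);d=np.array([0,56,120,192.])/1000
cen=p.mean(0)-u*d.mean();print("row",np.degrees(np.arctan2(u[1],u[0])),[(cen+u*x).round(4) for x in d])
# pocket check from side
im=s["img"]; m=((im.min(2)>140)).astype(np.uint8)[218:258,318:460]
m=cv2.morphologyEx((s["img"].max(2)[218:258,318:460]<80).astype(np.uint8),0,np.ones((1,1)))
cs,hi=cv2.findContours(m,cv2.RETR_CCOMP,cv2.CHAIN_APPROX_NONE)
for q in cs:
    if 30<cv2.contourArea(q)<800:
        M=cv2.moments(q);print("side",ray(s,M['m10']/M['m00']+318,M['m01']/M['m00']+218,.018).round(4))
o=ctrl.get_obs();print(o["time_s"],Ro.from_euler('xyz',o["eef_rot"]).as_matrix().round(3))
```

```text
Y [0.5941 0.1415 0.054 ] [0.5881 0.1491 0.054 ]
B [0.4709 0.2023 0.058 ] [0.4668 0.2091 0.058 ]
R [0.5658 0.2591 0.062 ] [0.5626 0.2621 0.062 ]
G [0.4976 0.1283 0.066 ] [0.4924 0.137  0.066 ]
B Y 0.137 154.0
R Y 0.121 104.0
R B 0.111 31.0
G Y 0.097 -172.0
G B 0.079 -70.0
G R 0.147 -118.0
row 18.3404014177952 [array([ 0.4265, -0.215 ]), array([ 0.4796, -0.1974]), array([ 0.5404, -0.1773]), array([ 0.6087, -0.1546])]
side [ 0.4242 -0.2097  0.018 ]
side [ 0.4771 -0.1916  0.018 ]
side [ 0.5367 -0.1712  0.018 ]
side [ 0.6046 -0.1486  0.018 ]
0.3 [[-0.     0.251 -0.968]
 [ 0.    -0.968 -0.251]
 [-1.    -0.    -0.   ]]
```

```bash
cat >> h.py <<'E'
from scipy.spatial.transform import Rotation as Ro
def go(tgt,rowmm=42,yaw=-71.66):
    from station import ctrl
    o=ctrl.get_obs(); R=Ro.from_euler('xyz',o["eef_rot"]).as_matrix()
    Rt=np.array([[0,np.cos(np.radians(yaw)),np.sin(np.radians(yaw))],[0,np.sin(np.radians(yaw)),-np.cos(np.radians(yaw))],[-1,0,0]])
    rv=Ro.from_matrix(R.T@Rt).as_rotvec()
    d=np.array(tgt)-o["ee_pos"]
    print("t",round(o["time_s"],2),"pos",o["ee_pos"].round(4),"w",round(o["grip_width"]*1e3,1),"F",np.round(o["force"],1),"rot",rv.round(3),"tool d mm now-axes",(R.T@d*1e3).round(1),"target-axes",(Rt.T@d*1e3).round(1),"rows",np.linalg.norm(d)*1e3/rowmm)
E
python3 -c "
from h import *
go([.594,.1415,.15])"
```

```text
t 0.3 pos [ 0.1381 -0.5323  0.2053] w 94.2 F [ 0.2  1.2 -0.3] rot [-0.066 -0.     0.   ] tool d mm now-axes [  55.5 -537.7 -610.5] target-axes [  55.3 -496.1 -644.8] rows 19.415070171059757
```

Call:
play_rows:
  deltas:
    - [[0, 0, 0, -0.066, 0, 0, 60], [2, -26, -34, 0, 0, 0, 60], [2, -26, -34, 0, 0, 0, 60], [2, -26, -34, 0, 0, 0, 60], [2, -26, -34, 0, 0, 0, 60], [2, -26, -34, 0, 0, 0, 60], [2, -26, -34, 0, 0, 0, 60], [2, -26, -34, 0, 0, 0, 60], [2, -26, -34, 0, 0, 0, 60], [2, -26, -34, 0, 0, 0, 60]]
  grip_force: 25

```text
time_s: 1.3
ee_pos: [0.3557, -0.2125, 0.1876]
eef_rot: [2.143, 1.57, -0.679]
force: [1.1, -0.5, -0.7]
grip_width: 0.0597
```

Call:
play_rows:
  deltas:
    - [[2, -26, -34, 0, 0, 0, 60], [2, -26, -34, 0, 0, 0, 60], [2, -26, -34, 0, 0, 0, 60], [2, -26, -34, 0, 0, 0, 60], [2, -26, -34, 0, 0, 0, 60], [2, -26, -34, 0, 0, 0, 60], [2, -26, -34, 0, 0, 0, 60], [2, -26, -34, 0, 0, 0, 60], [0, 0, 0, 0, 0, 0, 60], [0, 0, 0, 0, 0, 0, 60]]

```text
time_s: 2.3
ee_pos: [0.5476, 0.0693, 0.1709]
eef_rot: [-0.112, 1.57, -2.932]
force: [0.5, -0.5, 0.3]
grip_width: 0.0599
```

Run:
```python
from h import *
from station import viewer
go([.594,.1415,.15]);go([.594,.1415,.02])
for n in("top","side"):
    c=viewer.camera(n); cv2.imwrite(f"pics/{n}1.png",c["img"][:,:,::-1])
```

```text
t 2.3 pos [0.5476 0.0693 0.1709] w 59.9 F [ 0.5 -0.5  0.3] rot [0.001 0.001 0.   ] tool d mm now-axes [ 20.9 -53.9 -66.8] target-axes [ 20.9 -54.  -66.7] rows 2.103598132592706
t 2.3 pos [0.5476 0.0693 0.1709] w 59.9 F [ 0.5 -0.5  0.3] rot [0.001 0.001 0.   ] tool d mm now-axes [150.9 -53.9 -67. ] target-axes [150.9 -54.  -66.7] rows 4.134246220547239
```

Call:
play_rows:
  deltas:
    - [[20, -18, -22, 0, 0, 0, 60], [20, -18, -22, 0, 0, 0, 60], [20, -18, -23, 0, 0, 0, 60], [20, 0, 0, 0, 0, 0, 60], [0, 0, 0, 0, 0, 0, 60]]

```text
time_s: 2.9
ee_pos: [0.5931, 0.1403, 0.089]
eef_rot: [-0.12, 1.566, -2.942]
force: [-0.1, 0.1, -0.7]
grip_width: 0.06
```

Run:
```python
from h import *
from station import viewer,ctrl
go([.594,.1415,.02])
p=ctrl.get_obs()["ee_pos"]
c=viewer.camera("top"); print(proj(c,p)); cv2.imwrite("pics/top2.png",cv2.resize(c["img"][150:350,120:340,::-1],None,fx=3,fy=3))
c=viewer.camera("side"); print(proj(c,p)); cv2.imwrite("pics/side2.png",cv2.resize(c["img"][230:400,180:400,::-1],None,fx=3.5,fy=3.5,interpolation=cv2.INTER_CUBIC))
print((proj(c,p)-[180,230])*3.5)
```

```text
t 2.9 pos [0.5931 0.1403 0.089 ] w 60.0 F [-0.1  0.1 -0.7] rot [-0.001  0.004  0.001] tool d mm now-axes [69.  -0.8 -1.6] target-axes [69.  -0.9 -1.3] rows 1.6437156994796256
[232.78657365 222.32378423]
[256.15393185 274.60609033]
[266.53876146 156.12131615]
```

View pics/top2.png

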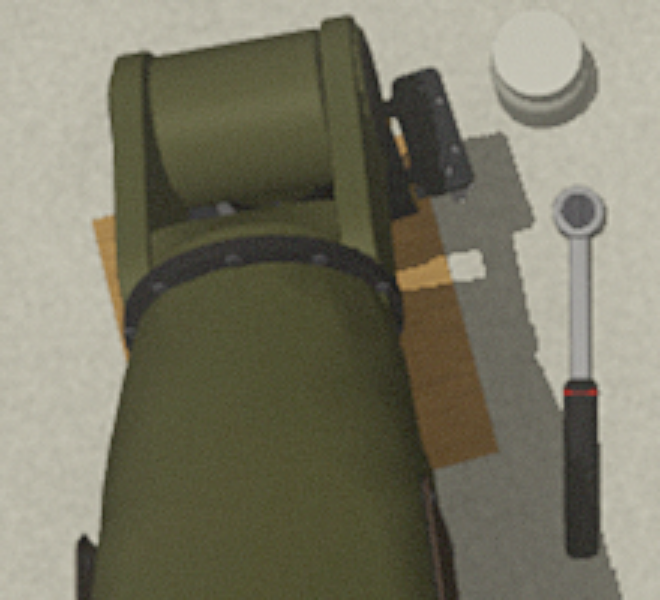

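View pics/side2.png

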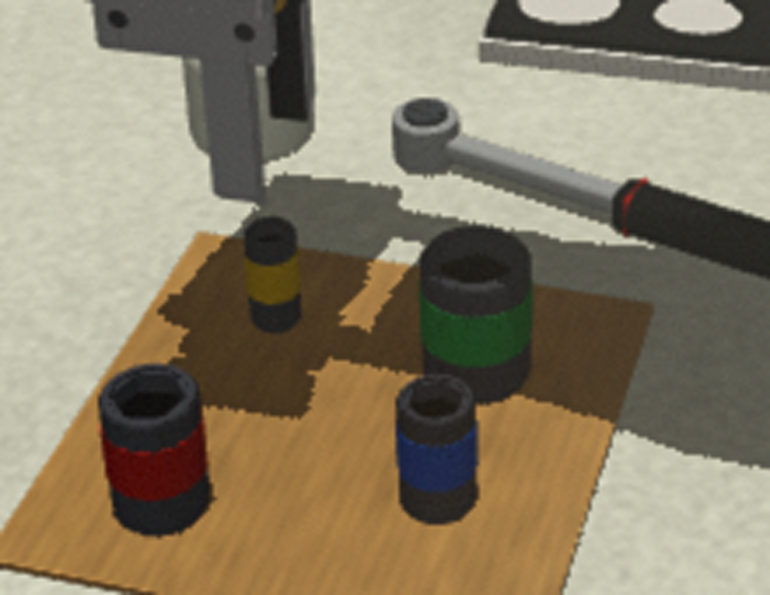

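Top view: the arm hides the sockets. Side view: the near finger's tip is at zoom (213..263, 193..203) above yellow at (272,230). I'll compare that with where the tip should project.

Run:
```python
from h import *
from station import viewer,ctrl
o=ctrl.get_obs();R=Ro.from_euler('xyz',o["eef_rot"]).as_matrix();p=o["ee_pos"]
c=viewer.camera("side")
for y in(-30,-42.5,30,42.5):
  for z in(-8,8):
    print(y,z,((proj(c,p+R@np.array([0,y,z])/1e3)-[180,230])*3.5).round(0))
im=c["img"][270:300,230:262,::-1]
cv2.imwrite("pics/side3.png",cv2.resize(im,None,fx=18,fy=18,interpolation=cv2.INTER_NEAREST))
```

```text
-30 -8 [223. 186.]
-30 8 [260. 191.]
-42.5 -8 [213. 204.]
-42.5 8 [250. 208.]
30 -8 [267. 109.]
30 8 [302. 113.]
42.5 -8 [276.  94.]
42.5 8 [310.  98.]
```

View pics/side3.png

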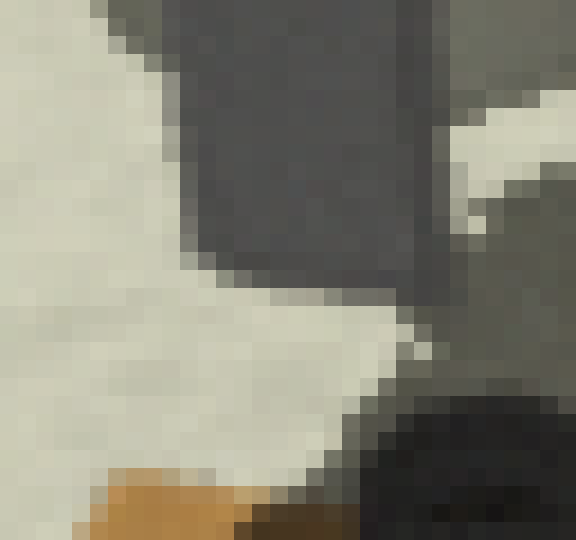

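Run:
```python
from h import *
from station import viewer
c=viewer.camera("side")
f=lambda x,y,k,a,b:np.array(((x+.5)/k-.5+a,(y+.5)/k-.5+b))
for p,sd in (((.5941,.1415,.054),(309,72)),((.4709,.2023,.058),(498,263)),((.5658,.2591,.062),(171,250)),((.4976,.1283,.066),(543,107))):
    print(f(*sd,4,180,280)-proj(c,p))
```

```text
[0.29767531 3.75516521]
[-0.05334383  3.90755918]
[0.50606588 2.05719615]
[0.00500428 4.24538275]
```

Call:
play_rows:
  deltas:
    - [[24, -1, -1.5, 0, 0, 0, 60], [24, 0, 0, 0, 0, 0, 60], [16, 0, 0, 0, 0, 0, 60], [8, 0, 0, 0, 0, 0, 60], [0, 0, 0, 0, 0, 0, 60]]

```text
time_s: 3.6
ee_pos: [0.5954, 0.1424, 0.0192]
eef_rot: [-0.157, 1.57, -2.98]
force: [0.1, -1.2, -0.1]
grip_width: 0.06
```

Run:
```python
from h import *
from station import viewer
go([.594,.1415,.017])
c=viewer.camera("side"); cv2.imwrite("pics/side4.png",cv2.resize(c["img"][250:370,190:340,::-1],None,fx=5,fy=5,interpolation=cv2.INTER_CUBIC))
```

```text
t 3.6 pos [0.5954 0.1424 0.0192] w 60.0 F [ 0.1 -1.2 -0.1] rot [-0.001  0.001  0.   ] tool d mm now-axes [2.2 0.4 1.7] target-axes [2.2 0.4 1.7] rows 0.06661392517279115
```

View pics/side4.png

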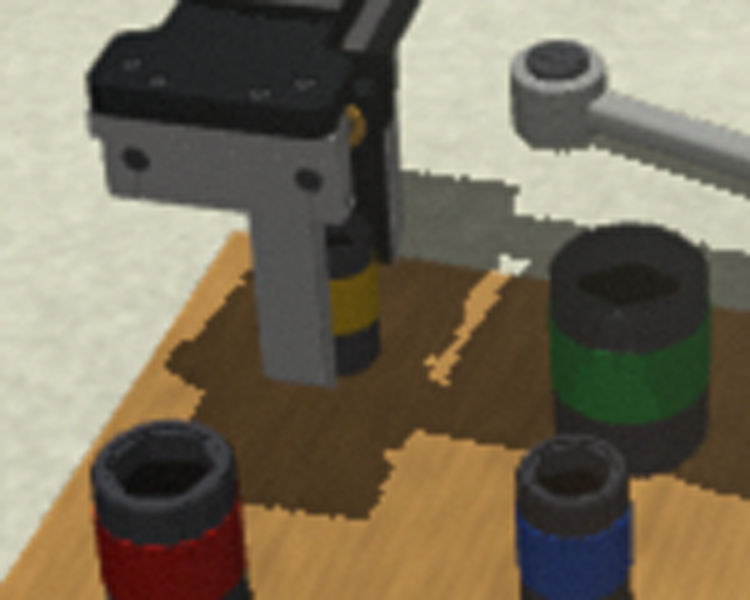

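Yellow stands between the fingers, with the near finger tip at about (298,380) and the socket axis at about (350,300). I'll shift 2.5 mm along tool z and close gradually.

Call:
play_rows:
  deltas:
    - [[2, 0, 2.5, 0, 0, 0, 54], [0, 0, 0, 0, 0, 0, 48], [0, 0, 0, 0, 0, 0, 42], [0, 0, 0, 0, 0, 0, 36], [0, 0, 0, 0, 0, 0, 30], [0, 0, 0, 0, 0, 0, 26], [0, 0, 0, 0, 0, 0, 20], [0, 0, 0, 0, 0, 0, 15], [0, 0, 0, 0, 0, 0, 15]]
  grip_force: 25

```text
time_s: 4.55
ee_pos: [0.5932, 0.1419, 0.0175]
eef_rot: [2.261, 1.571, -0.561]
force: [-0.1, 0.0, 0.4]
grip_width: 0.0238
```

Run:
```python
from h import *
from station import viewer
go([.594,.1415,.017])
c=viewer.camera("side"); cv2.imwrite("pics/side5.png",cv2.resize(c["img"][250:370,190:340,::-1],None,fx=5,fy=5,interpolation=cv2.INTER_CUBIC))
```

```text
t 4.55 pos [0.5932 0.1419 0.0175] w 23.8 F [-0.1  0.   0.4] rot [-0. -0. -0.] tool d mm now-axes [ 0.5  0.6 -0.6] target-axes [ 0.5  0.6 -0.6] rows 0.023419848253606573
```

View pics/side5.png

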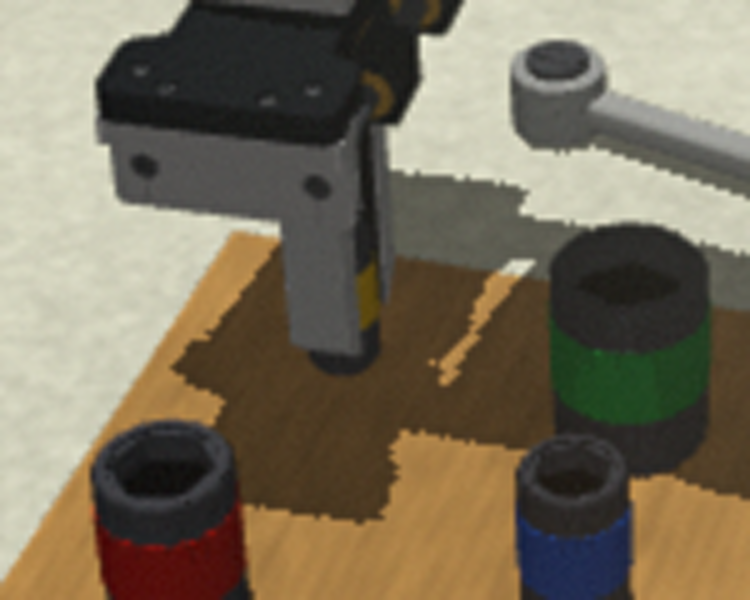

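Yellow is gripped at 23.8 mm. Its image position hardly changed, so the top camera's positions are good. Next I'll lift and carry it.

Call:
play_rows:
  deltas:
    - [[10, 0, 0, 0, 0, 0, 15], [-20, 0, 0, 0, 0, 0, 15], [-30, 0, 0, 0, 0, 0, 15], [-30, 0, 0, 0, 0, 0, 15], [-30, 0, 0, 0, 0, 0, 15], [-10, 0, 0, 0, 0, 0, 15], [0, 0, 0, 0, 0, 0, 15]]

```text
time_s: 5.3
ee_pos: [0.5936, 0.142, 0.1282]
eef_rot: [2.992, 1.569, 0.171]
force: [-0.0, -0.8, -1.7]
grip_width: 0.0235
```

Run:
```python
from h import *
go([.4265,-.215,.12])
```

```text
t 5.3 pos [0.5936 0.142  0.1282] w 23.5 F [-0.  -0.8 -1.7] rot [-0.    -0.002 -0.   ] tool d mm now-axes [  7.7 286.3 270.9] target-axes [  8.2 286.3 270.9] rows 9.386749540021896
```

I made a mistake in that call: its first row moved 10 mm down instead of up. The socket may have slid upward in the grip, so I'll measure it before placing.

Run:
```python
from h import *
from station import viewer,ctrl
p=ctrl.get_obs()["ee_pos"]
c=viewer.camera("side"); a,b=proj(c,p).astype(int)
print(a,b)
cv2.imwrite("pics/side6.png",cv2.resize(c["img"][b-70:b+50,a-70:a+80,::-1],None,fx=5,fy=5,interpolation=cv2.INTER_CUBIC))
for dz in(-.0135,-.004,-.0,.0115,.0325,.0365): print(dz,(proj(c,p+[0,0,dz])-[a-70,b-70])*5)
```

```text
253 252
-0.0135 [355.41689628 393.02073339]
-0.004 [353.31682975 365.65713888]
-0.0 [352.42536739 354.04149984]
0.0115 [349.83820448 320.33110259]
0.0325 [345.01903945 257.53800694]
0.0365 [344.08690231 245.3923809 ]
```

View pics/side6.png

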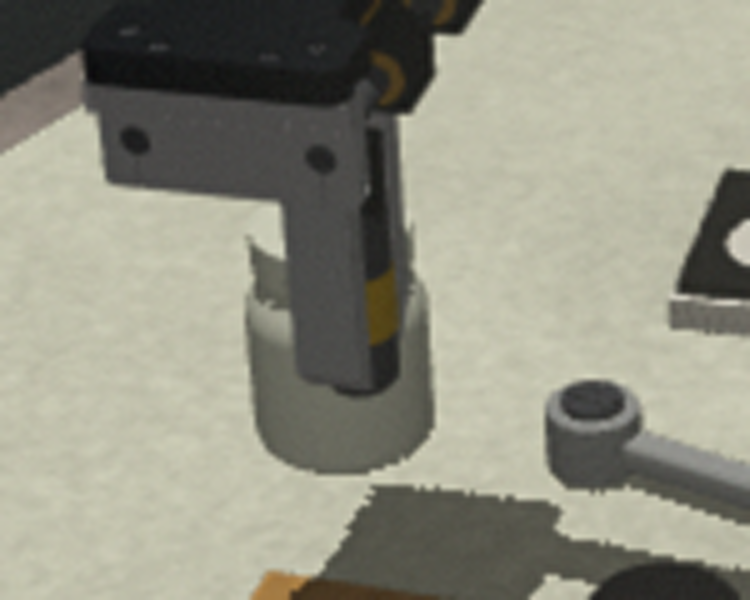

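Comparing with the earlier view, the foot shows about 10 px less below the finger tip (10 px now, 21 px before), and the band shift agrees. The socket slid up about 4.5 mm, so its foot is now about 9 mm below the TCP. It's still upright and firmly held, so I'll carry on with that figure.

Call:
play_rows:
  deltas:
    - [[0, 20, 20, 0, 0, 0, 15], [0, 30, 28, 0, 0, 0, 15], [0, 30, 28, 0, 0, 0, 15], [0, 30, 28, 0, 0, 0, 15], [0, 30, 28, 0, 0, 0, 15], [0, 30, 28, 0, 0, 0, 15], [0, 30, 28, 0, 0, 0, 15], [0, 30, 28, 0, 0, 0, 15], [0, 30, 28, 0, 0, 0, 15], [0, 25, 25, 0, 0, 0, 15]]

```text
time_s: 6.35
ee_pos: [0.4257, -0.2144, 0.1256]
eef_rot: [-0.835, 1.568, 2.626]
force: [0.4, -0.4, -1.6]
grip_width: 0.0232
```

Call:
play_rows:
  deltas:
    - [[0, 0, 0, 0, 0, 0, 15], [0, 0, 0, 0, 0, 0, 15]]

```text
time_s: 6.55
ee_pos: [0.4267, -0.2132, 0.126]
eef_rot: [-0.915, 1.568, 2.545]
force: [-0.7, 0.0, -1.4]
grip_width: 0.0238
```

Run:
```python
from h import *
go([.4265,-.215,.06])
```

```text
t 6.55 pos [ 0.4267 -0.2132  0.126 ] w 23.8 F [-0.7  0.  -1.4] rot [-0.002  0.001  0.002] tool d mm now-axes [66.   1.7  0.6] target-axes [66.   1.6  0.7] rows 1.5715854772274331
```

Call:
play_rows:
  deltas:
    - [[25, 1, 0.5, 0, 0, 0, 15], [30, 0.5, 0, 0, 0, 0, 15], [25, 0, 0, 0, 0, 0, 15], [10, 0, 0, 0, 0, 0, 15], [0, 0, 0, 0, 0, 0, 15]]

```text
time_s: 7.05
ee_pos: [0.427, -0.2137, 0.0362]
eef_rot: [-0.877, 1.568, 2.585]
force: [-0.7, 0.4, -0.7]
grip_width: 0.0239
```

Run:
```python
from h import *
from station import viewer
go([.4265,-.215,.0245])
c=viewer.camera("side"); cv2.imwrite("pics/side7.png",cv2.resize(c["img"][170:280,310:470,::-1],None,fx=5,fy=5,interpolation=cv2.INTER_CUBIC))
c=viewer.camera("top"); cv2.imwrite("pics/top7.png",cv2.resize(c["img"][180:350,340:500,::-1],None,fx=3.5,fy=3.5,interpolation=cv2.INTER_CUBIC))
```

```text
t 7.05 pos [ 0.427  -0.2137  0.0362] w 23.9 F [-0.7  0.4 -0.7] rot [0.001 0.002 0.002] tool d mm now-axes [11.7  1.1  0.9] target-axes [11.7  1.1  0.9] rows 0.27956521795482986
```

View pics/side7.png

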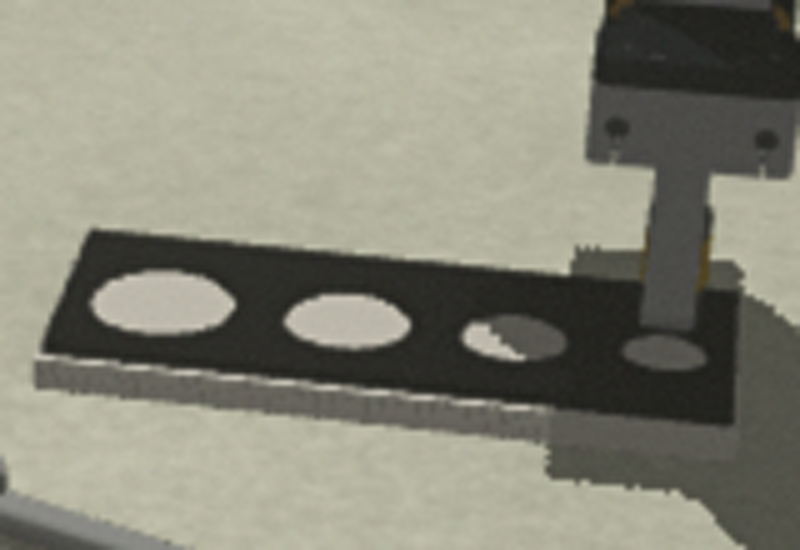

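View pics/top7.png

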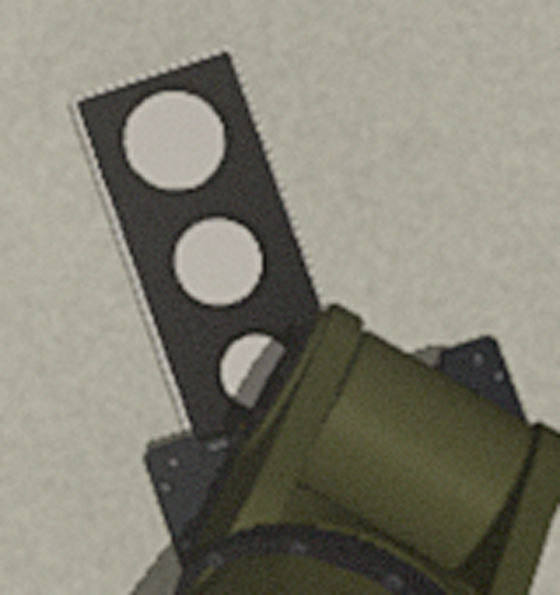

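Side view: the socket's edges show at zoom x = 643..712 at row 260, and pocket 1 is at (664,352). I'll check this numerically.

Run:
```python
from h import *
from station import viewer,ctrl
p=ctrl.get_obs()["ee_pos"]
c=viewer.camera("side"); z=lambda q:((proj(c,q)-[310,170]+.5)*5-.5).round(1)
for dz in(-.009,0,.01,.02,.03): print(dz,z(p+[0,0,dz]))
print("pocket at .014,.02 ",z([.4265,-.215,.014]),z([.4265,-.215,.02]))
m=(c["img"].astype(int)); r=m[222,430:456]; print(r.tolist())
```

```text
-0.009 [661.4 318.8]
0 [663.8 297.9]
0.01 [666.5 274.5]
0.02 [669.3 250.9]
0.03 [672.1 227.1]
pocket at .014,.02  [661.4 354. ] [663.  340.3]
[[83, 83, 74], [83, 84, 74], [80, 80, 70], [81, 82, 72], [81, 83, 72], [81, 81, 71], [81, 80, 73], [79, 77, 67], [77, 69, 45], [79, 77, 74], [75, 75, 72], [75, 77, 73], [78, 77, 74], [76, 76, 72], [75, 74, 73], [75, 76, 73], [75, 74, 72], [74, 74, 71], [76, 76, 72], [76, 72, 56], [79, 65, 31], [77, 72, 45], [82, 81, 72], [97, 97, 85], [97, 97, 85], [96, 96, 85]]
```

Call:
play_rows:
  deltas:
    - [[2, 1, -1.2, 0, 0, 0, 15], [3, 0, 0, 0, 0, 0, 15], [3, 0, 0, 0, 0, 0, 15], [2, 0, 0, 0, 0, 0, 15], [0, 0, 0, 0, 0, 0, 15]]

```text
time_s: 7.7
ee_pos: [0.4287, -0.2153, 0.0272]
eef_rot: [-0.886, 1.57, 2.576]
force: [-0.3, -0.2, -2.0]
grip_width: 0.0237
```

Run:
```python
from h import *
from station import viewer
go([.4265,-.215,.0245])
c=viewer.camera("side"); cv2.imwrite("pics/side8.png",cv2.resize(c["img"][190:270,390:480,::-1],None,fx=8,fy=7,interpolation=cv2.INTER_CUBIC))
```

```text
t 7.7 pos [ 0.4287 -0.2153  0.0272] w 23.7 F [-0.3 -0.2 -2. ] rot [-0.  0.  0.] tool d mm now-axes [ 2.7 -1.   2. ] target-axes [ 2.7 -1.   2. ] rows 0.08296912047803225
```

View pics/side8.png

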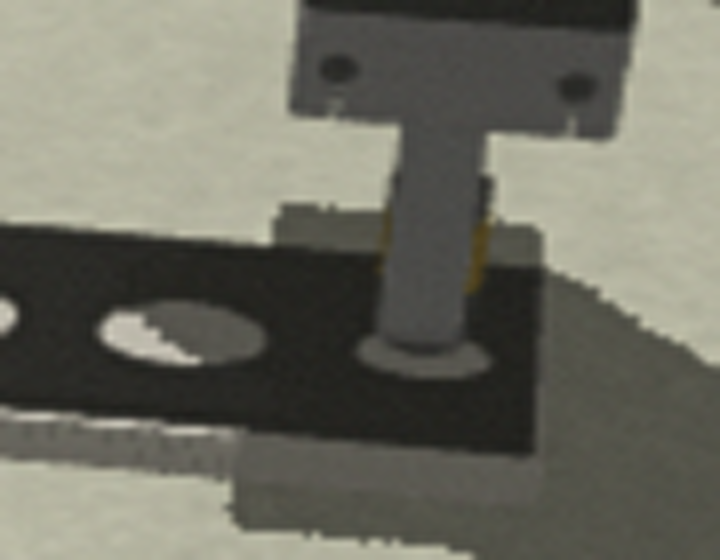

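The finger is centred over pocket 1 at (424,360). I'll lower the last few millimetres slowly, watching the force.

Call:
play_rows:
  deltas:
    - [[1.5, 0, 0.5, 0, 0, 0, 15], [1, 0, 0, 0, 0, 0, 15], [0, 0, 0, 0, 0, 0, 15]]

```text
time_s: 8.05
ee_pos: [0.4283, -0.2155, 0.0248]
eef_rot: [-0.875, 1.571, 2.586]
force: [0.3, -0.5, -0.7]
grip_width: 0.0236
```

Call:
play_rows:
  deltas:
    - [[1, 0, 0, 0, 0, 0, 15], [0, 0, 0, 0, 0, 0, 15]]

```text
time_s: 8.25
ee_pos: [0.4284, -0.2156, 0.0239]
eef_rot: [-0.569, 1.571, 2.892]
force: [-0.4, 0.5, -0.9]
grip_width: 0.0233
```

Call:
play_rows:
  deltas:
    - [[0.7, 0, 0, 0, 0, 0, 15], [0, 0, 0, 0, 0, 0, 15], [0, 0, 0, 0, 0, 0, 28], [0, 0, 0, 0, 0, 0, 32], [0, 0, 0, 0, 0, 0, 40], [0, 0, 0, 0, 0, 0, 44], [-5, 0, 0, 0, 0, 0, 44], [-20, 0, 0, 0, 0, 0, 44], [-40, 0, 0, 0, 0, 0, 44], [-40, 0, 0, 0, 0, 0, 44]]

```text
time_s: 9.25
ee_pos: [0.428, -0.2153, 0.1296]
eef_rot: [-0.874, 1.57, 2.588]
force: [-0.7, -1.0, -0.2]
grip_width: 0.0441
```

Run:
```python
from h import *
from station import viewer
go([.4709,.2023,.14])
c=viewer.camera("side"); cv2.imwrite("pics/side9.png",cv2.resize(c["img"][190:270,390:480,::-1],None,fx=8,fy=7,interpolation=cv2.INTER_CUBIC))
```

```text
t 9.25 pos [ 0.428  -0.2153  0.1296] w 44.1 F [-0.7 -1.  -0.2] rot [-0.     0.001  0.001] tool d mm now-axes [ -10.2 -383.  -172. ] target-axes [ -10.4 -382.9 -172.1] rows 9.998337276227486
```

View pics/side9.png

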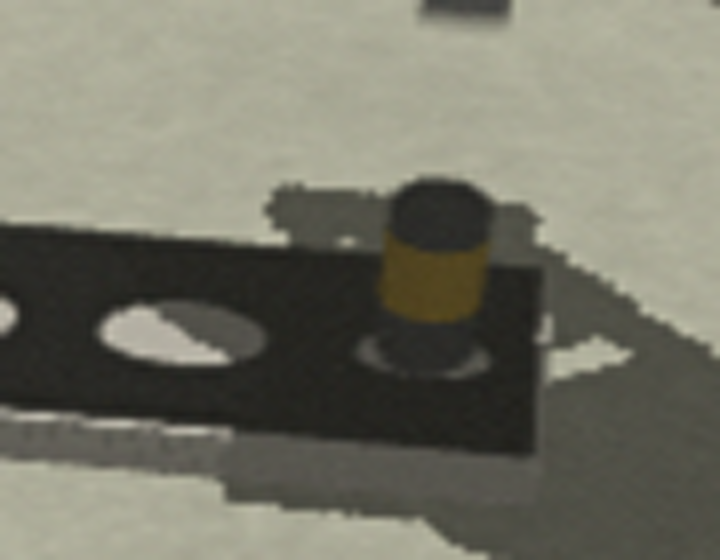

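Yellow stands upright in pocket 1, with white floor visible all round its foot at (424,355). Blue is next.

Call:
play_rows:
  deltas:
    - [[0, -30, -14, 0, 0, 0, 56], [0, -40, -18, 0, 0, 0, 56], [0, -40, -18, 0, 0, 0, 56], [0, -40, -18, 0, 0, 0, 56], [0, -40, -18, 0, 0, 0, 56], [0, -40, -18, 0, 0, 0, 56], [0, -40, -18, 0, 0, 0, 56], [0, -40, -18, 0, 0, 0, 56], [0, -40, -18, 0, 0, 0, 56], [0, -30, -14, 0, 0, 0, 56]]

```text
time_s: 10.3
ee_pos: [0.472, 0.2017, 0.1285]
eef_rot: [-2.88, 1.57, 0.582]
force: [0.2, -0.1, -0.0]
grip_width: 0.056
```

Call:
play_rows:
  deltas:
    - [[10, 0, 0, 0, 0, 0, 56], [0, 0, 0, 0, 0, 0, 56]]

```text
time_s: 10.5
ee_pos: [0.4714, 0.1992, 0.1169]
eef_rot: [0.051, 1.569, -2.769]
force: [0.9, -1.1, 0.3]
grip_width: 0.0559
```

Run:
```python
from h import *
go([.4709,.2023,.08]);go([.4709,.2023,.018])
```

```text
t 10.5 pos [0.4714 0.1992 0.1169] w 55.9 F [ 0.9 -1.1  0.3] rot [ 0.001  0.002 -0.   ] tool d mm now-axes [36.9 -3.1 -0.6] target-axes [36.9 -3.1 -0.5] rows 0.8828505368327489
t 10.5 pos [0.4714 0.1992 0.1169] w 55.9 F [ 0.9 -1.1  0.3] rot [ 0.001  0.002 -0.   ] tool d mm now-axes [98.9 -3.1 -0.7] target-axes [98.9 -3.1 -0.5] rows 2.357101399009182
```

Call:
play_rows:
  deltas:
    - [[25, -3, 0, 0, 0, 0, 56], [30, 0, 1, 0, 0, 0, 56], [25, 0, 0, 0, 0, 0, 56], [12, 0, 0, 0, 0, 0, 56], [7, 0, 0, 0, 0, 0, 56], [0, 0, 0, 0, 0, 0, 56]]

```text
time_s: 11.1
ee_pos: [0.4704, 0.2013, 0.0193]
eef_rot: [0.122, 1.57, -2.701]
force: [-0.4, 0.3, -0.4]
grip_width: 0.0563
```

Run:
```python
from h import *
from station import viewer
go([.4709,.2023,.018])
c=viewer.camera("side"); cv2.imwrite("pics/side10.png",cv2.resize(c["img"][280:400,230:380,::-1],None,fx=5,fy=5,interpolation=cv2.INTER_CUBIC))
```

```text
t 11.1 pos [0.4704 0.2013 0.0193] w 56.3 F [-0.4  0.3 -0.4] rot [-0.001  0.    -0.   ] tool d mm now-axes [ 1.3 -0.8 -0.7] target-axes [ 1.3 -0.8 -0.7] rows 0.04005613456632437
```

View pics/side10.png

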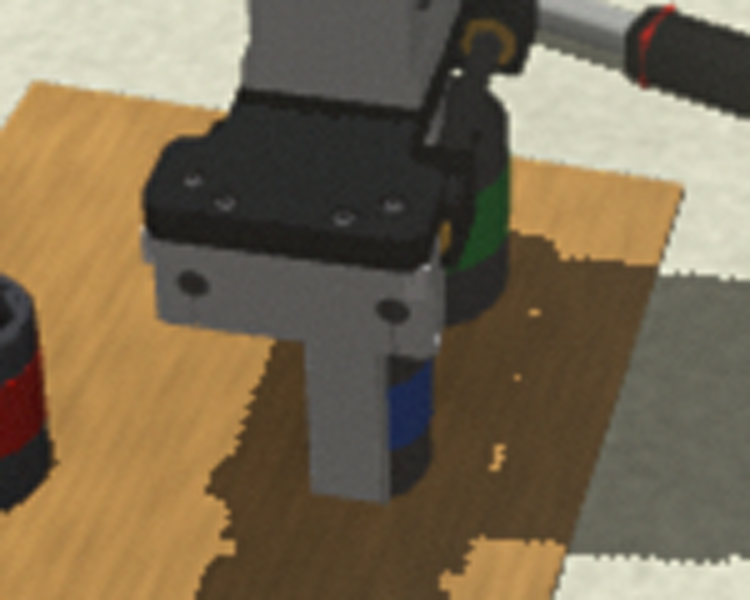

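Blue sits between the fingers, with its right edge at x=432 and the finger at 310..388. The far finger is clear of green. I'll close now.

Call:
play_rows:
  deltas:
    - [[1, 0, 0, 0, 0, 0, 52], [0, 0, 0, 0, 0, 0, 48], [0, 0, 0, 0, 0, 0, 44], [0, 0, 0, 0, 0, 0, 40], [0, 0, 0, 0, 0, 0, 36], [0, 0, 0, 0, 0, 0, 33], [0, 0, 0, 0, 0, 0, 28], [0, 0, 0, 0, 0, 0, 24], [0, 0, 0, 0, 0, 0, 24]]
  grip_force: 30

```text
time_s: 12.05
ee_pos: [0.4704, 0.2019, 0.0183]
eef_rot: [-2.385, 1.571, 1.076]
force: [-0.5, 1.4, 2.3]
grip_width: 0.0314
```

Run:
```python
from h import *
go([.4709,.2023,.018])
```

```text
t 12.05 pos [0.4704 0.2019 0.0183] w 31.4 F [-0.5  1.4  2.3] rot [-0. -0.  0.] tool d mm now-axes [ 0.3 -0.2 -0.6] target-axes [ 0.3 -0.2 -0.6] rows 0.017893340045969656
```

Call:
play_rows:
  deltas:
    - [[-10, 0, 0, 0, 0, 0, 24], [-20, 0, 0, 0, 0, 0, 24], [-30, 0, 0, 0, 0, 0, 24], [-30, 0, 0, 0, 0, 0, 24], [-20, 0, 0, 0, 0, 0, 24], [0, 0, 0, 0, 0, 0, 24]]

```text
time_s: 12.65
ee_pos: [0.4714, 0.2021, 0.1311]
eef_rot: [3.126, 1.566, 0.304]
force: [0.5, -0.7, -1.9]
grip_width: 0.0315
```

Run:
```python
from h import *
go([.4796,-.1974,.13])
```

```text
t 12.65 pos [0.4714 0.2021 0.1311] w 31.5 F [ 0.5 -0.7 -1.9] rot [-0.    -0.005 -0.   ] tool d mm now-axes [  0.6 381.8 117.8] target-axes [  1.1 381.8 118. ] rows 9.513859354687806
```

Call:
play_rows:
  deltas:
    - [[0, 30, 10, 0, 0, 0, 24], [0, 40, 12, 0, 0, 0, 24], [0, 40, 12, 0, 0, 0, 24], [0, 40, 12, 0, 0, 0, 24], [0, 40, 12, 0, 0, 0, 24], [0, 40, 12, 0, 0, 0, 24], [0, 40, 12, 0, 0, 0, 24], [0, 40, 12, 0, 0, 0, 24], [0, 40, 12, 0, 0, 0, 24], [0, 32, 12, 0, 0, 0, 24]]

```text
time_s: 13.65
ee_pos: [0.4777, -0.1999, 0.127]
eef_rot: [-0.658, 1.569, 2.803]
force: [-0.1, 0.2, -1.4]
grip_width: 0.0311
```

Call:
play_rows:
  deltas:
    - [[20, 0, 0, 0, 0, 0, 24], [30, 0, 0, 0, 0, 0, 24], [25, 0, 0, 0, 0, 0, 24], [12, 0, 0, 0, 0, 0, 24], [0, 0, 0, 0, 0, 0, 24], [0, 0, 0, 0, 0, 0, 24]]

```text
time_s: 14.25
ee_pos: [0.4787, -0.198, 0.0418]
eef_rot: [2.259, 1.57, -0.562]
force: [-0.4, -0.4, -2.2]
grip_width: 0.0318
```

```bash
cat > chk.py <<'E'
import sys
from h import *
from station import viewer,ctrl
def chk(name,pk,r,foot):
    p=ctrl.get_obs()["ee_pos"]; c=viewer.camera("side")
    a,b=proj(c,[*pk,.014]).astype(int); x0,y0=a-60,b-60
    z=lambda q:((proj(c,q)-[x0,y0]+.5)*6-.5).round(0)
    cv2.imwrite(f"pics/{name}.png",cv2.resize(c["img"][y0:y0+90,x0:x0+120,::-1],None,fx=6,fy=6,interpolation=cv2.INTER_CUBIC))
    print("TCP axis foot/tcp/+20",z(p-[0,0,foot]),z(p),z(p+[0,0,.02]),"pocket floor",z([*pk,.014]),"top",z([*pk,.02]), "px/mm",(z(p+[.01,0,0])-z(p))/10,(z(p+[0,.01,0])-z(p))/10)
    go([*pk,.014+foot])
E
python3 -c "
from chk import *
chk('sideB1',(.4796,-.1974),16,.0143)"
```

```text
TCP axis foot/tcp/+20 [370. 328.] [373. 288.] [378. 232.] pocket floor [363. 364.] top [364. 348.] px/mm [-3.  -0.8] [-1.3  1.4]
t 14.3 pos [ 0.4789 -0.1981  0.0422] w 31.7 F [-0.4  0.2 -0.7] rot [-0.    -0.001 -0.001] tool d mm now-axes [13.9 -0.5 -0.9] target-axes [13.9 -0.5 -0.9] rows 0.3321703582250575
```

View pics/sideB1.png

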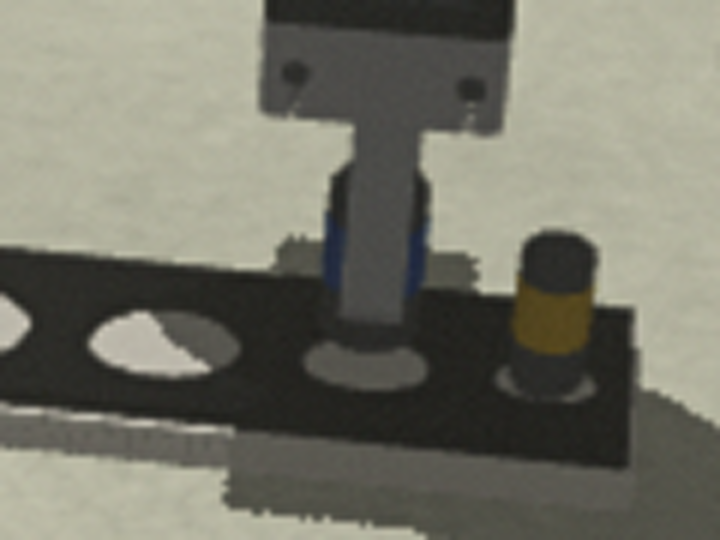

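Blue's axis reads about x=375 at row 250, as the projection predicts. Pocket 2 is at (365,364), so about 1 mm of correction is needed.

Call:
play_rows:
  deltas:
    - [[4, -0.5, -1, 0, 0, 0, 24], [4, 0, 0, 0, 0, 0, 24], [3, 0, 0, 0, 0, 0, 24], [2, 0, 0, 0, 0, 0, 24], [0, 0, 0, 0, 0, 0, 24], [0, 0, 0, 0, 0, 0, 24]]

```text
time_s: 14.9
ee_pos: [0.4793, -0.1971, 0.0283]
eef_rot: [2.75, 1.571, -0.072]
force: [0.0, 0.8, 1.3]
grip_width: 0.0317
```

```bash
python3 -c "
from chk import *
chk('sideB2',(.4796,-.1974),16,.0143)"
```

```text
TCP axis foot/tcp/+20 [363. 365.] [367. 326.] [372. 270.] pocket floor [363. 364.] top [364. 348.] px/mm [-3.  -0.8] [-1.3  1.4]
t 14.95 pos [ 0.4793 -0.1971  0.0283] w 31.6 F [-0.6  0.3  0.6] rot [-0. -0. -0.] tool d mm now-axes [ 0.   0.3 -0.2] target-axes [ 0.   0.3 -0.2] rows 0.009582998548714413
```

View pics/sideB2.png

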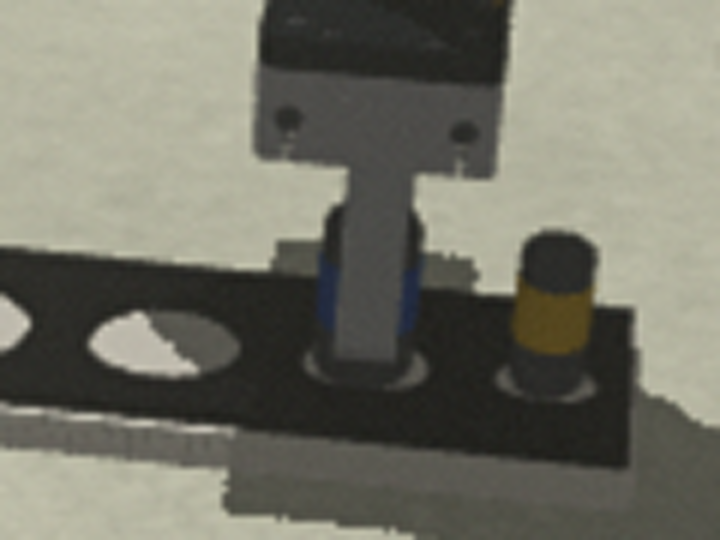

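Blue's foot is centred in pocket 2 at (365,370) and light contact has begun (Fz went from about −2 N to +1 N). I'll release and withdraw.

Call:
play_rows:
  deltas:
    - [[0, 0, 0, 0, 0, 0, 34], [0, 0, 0, 0, 0, 0, 38], [0, 0, 0, 0, 0, 0, 46], [0, 0, 0, 0, 0, 0, 52], [-5, 0, 0, 0, 0, 0, 52], [-20, 0, 0, 0, 0, 0, 52], [-35, 0, 0, 0, 0, 0, 52], [-40, 0, 0, 0, 0, 0, 64], [0, 0, 0, 0, 0, 0, 64]]

```text
time_s: 15.85
ee_pos: [0.4812, -0.1981, 0.1335]
eef_rot: [2.363, 1.563, -0.459]
force: [0.6, -0.4, 0.0]
grip_width: 0.0627
```

```bash
python3 -c "
from chk import *
chk('sideB3',(.4796,-.1974),16,.0143)
go((.5658,.2591,.13))"
```

```text
TCP axis foot/tcp/+20 [385.  62.] [389.  19.] [394. -43.] pocket floor [363. 364.] top [364. 348.] px/mm [-3.1 -0.7] [-1.3  1.2]
t 15.9 pos [ 0.4802 -0.1976  0.1308] w 63.4 F [ 0.1 -0.4 -0.6] rot [-0.    -0.003 -0.003] tool d mm now-axes [102.5  -0.8   0.9] target-axes [102.5  -0.4   0.5] rows 2.4399409072494
t 15.9 pos [ 0.4802 -0.1976  0.1308] w 63.4 F [ 0.1 -0.4 -0.6] rot [-0.    -0.003 -0.003] tool d mm now-axes [ 2.000e-01 -4.067e+02 -2.248e+02] target-axes [   0.8 -406.6 -224.9] rows 11.06380913273177
```

View pics/sideB3.png

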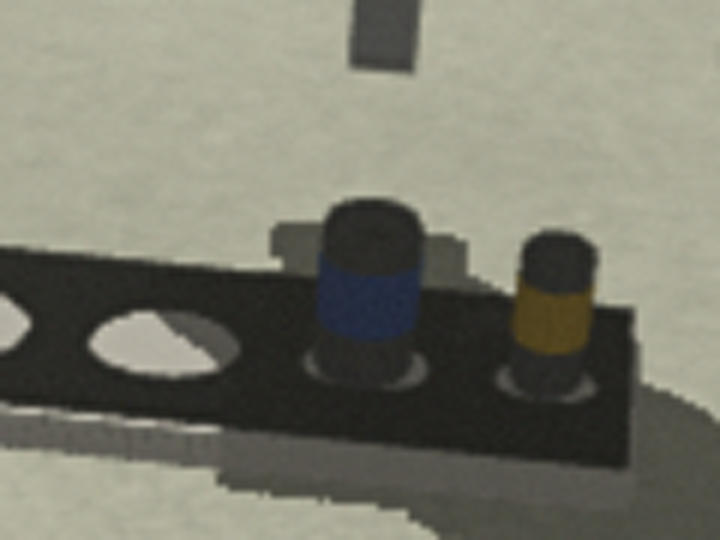

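Blue stands seated in pocket 2. Red is next.

Call:
play_rows:
  deltas:
    - [[0, -30, -17, 0, 0, 0, 66], [0, -40, -22, 0, 0, 0, 66], [0, -40, -22, 0, 0, 0, 66], [0, -40, -22, 0, 0, 0, 66], [0, -40, -22, 0, 0, 0, 66], [0, -40, -22, 0, 0, 0, 66], [0, -40, -22, 0, 0, 0, 66], [0, -40, -22, 0, 0, 0, 66], [0, -40, -22, 0, 0, 0, 66], [0, -40, -22, 0, 0, 0, 66]]

```text
time_s: 16.9
ee_pos: [0.5602, 0.2425, 0.1269]
eef_rot: [0.038, 1.569, -2.784]
force: [0.7, 0.4, 1.3]
grip_width: 0.066
```

Call:
play_rows:
  deltas:
    - [[10, -17, -10, 0, 0, 0, 66], [15, 0, 0, 0, 0, 0, 66], [0, 0, 0, 0, 0, 0, 66], [0, 0, 0, 0, 0, 0, 66]]

```text
time_s: 17.3
ee_pos: [0.5645, 0.2587, 0.1025]
eef_rot: [0.105, 1.569, -2.718]
force: [0.5, 0.5, 0.2]
grip_width: 0.0661
```

```bash
python3 -c "
from chk import *
go((.5658,.2591,.018))"
```

```text
t 17.3 pos [0.5645 0.2587 0.1025] w 66.1 F [0.5 0.5 0.2] rot [-0.001  0.002 -0.   ] tool d mm now-axes [84.5  0.1 -1.5] target-axes [84.5  0.1 -1.3] rows 2.0131629715475046
```

Call:
play_rows:
  deltas:
    - [[25, 0, -1, 0, 0, 0, 66], [30, 0, 0, 0, 0, 0, 66], [20, 0, 0, 0, 0, 0, 66], [9, 0, 0, 0, 0, 0, 66], [0, 0, 0, 0, 0, 0, 66], [0, 0, 0, 0, 0, 0, 66]]

```text
time_s: 17.9
ee_pos: [0.5665, 0.2601, 0.0206]
eef_rot: [-3.073, 1.569, 0.388]
force: [-0.6, -0.5, -0.4]
grip_width: 0.0659
```

```bash
python3 -c "
from chk import *
chk('sideR0',(.5658,.2591),20,.014)"
```

```text
TCP axis foot/tcp/+20 [361. 392.] [355. 347.] [347. 281.] pocket floor [363. 367.] top [361. 347.] px/mm [-3.4 -1.5] [-2.7  2.6]
t 17.95 pos [0.5666 0.2603 0.0208] w 66.0 F [ 0.  -0.4 -0.8] rot [-0.001 -0.002  0.   ] tool d mm now-axes [-7.2  0.9  1.1] target-axes [-7.2  0.9  1.1] rows 0.17509949289055515
```

View pics/sideR0.png

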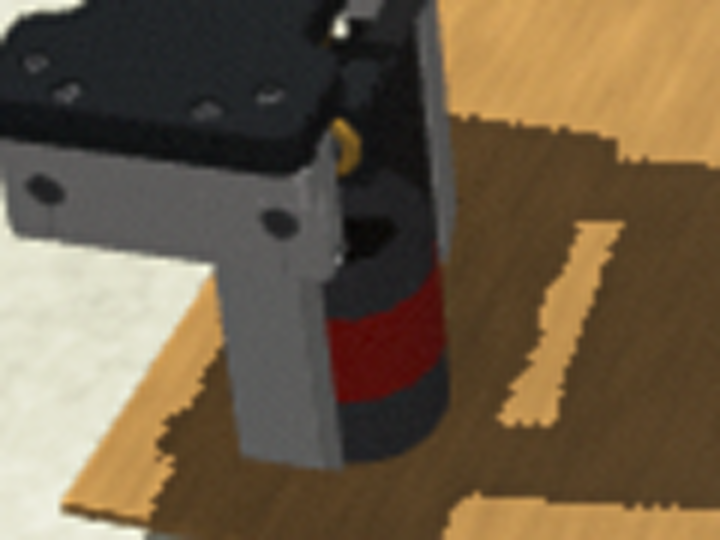

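Red is between the fingers. Its right edge at x=448 puts the axis at about 362, and the TCP axis projects to 361. Closing.

Call:
play_rows:
  deltas:
    - [[2.5, 0, 0, 0, 0, 0, 62], [0, 0, 0, 0, 0, 0, 58], [0, 0, 0, 0, 0, 0, 54], [0, 0, 0, 0, 0, 0, 50], [0, 0, 0, 0, 0, 0, 46], [0, 0, 0, 0, 0, 0, 42], [0, 0, 0, 0, 0, 0, 38], [0, 0, 0, 0, 0, 0, 32], [0, 0, 0, 0, 0, 0, 32]]
  grip_force: 35

```text
time_s: 18.85
ee_pos: [0.5658, 0.2603, 0.0168]
eef_rot: [-2.822, 1.571, 0.64]
force: [0.2, 0.1, 0.2]
grip_width: 0.0395
```

```bash
python3 -c "
from chk import *
go((.5658,.2591,.018))"
```

```text
t 18.85 pos [0.5658 0.2603 0.0168] w 39.5 F [0.2 0.1 0.2] rot [-0. -0.  0.] tool d mm now-axes [-1.2  1.1  0.4] target-axes [-1.2  1.1  0.4] rows 0.04042482500556829
```

Call:
play_rows:
  deltas:
    - [[-10, 0, 0, 0, 0, 0, 32], [-20, 0, 0, 0, 0, 0, 32], [-30, 0, 0, 0, 0, 0, 32], [-30, 0, 0, 0, 0, 0, 32], [-30, 0, 0, 0, 0, 0, 32], [0, 0, 0, 0, 0, 0, 32]]

```text
time_s: 19.45
ee_pos: [0.5673, 0.2609, 0.1415]
eef_rot: [-3.085, 1.564, 0.377]
force: [0.1, 0.0, -2.8]
grip_width: 0.0398
```

```bash
python3 -c "
from chk import *
go((.5404,-.1773,.135))"
```

```text
t 19.45 pos [0.5673 0.2609 0.1415] w 39.8 F [ 0.1  0.  -2.8] rot [-0.    -0.007  0.   ] tool d mm now-axes [  5.2 407.5 163.4] target-axes [  6.5 407.5 163.4] rows 10.45452306416242
```

Call:
play_rows:
  deltas:
    - [[0, 30, 12, 0, 0, 0, 32], [0, 40, 16, 0, 0, 0, 32], [0, 40, 16, 0, 0, 0, 32], [0, 40, 16, 0, 0, 0, 32], [0, 40, 16, 0, 0, 0, 32], [0, 40, 16, 0, 0, 0, 32], [0, 40, 16, 0, 0, 0, 32], [0, 40, 16, 0, 0, 0, 32], [0, 40, 16, 0, 0, 0, 32], [0, 40, 16, 0, 0, 0, 32]]

```text
time_s: 20.45
ee_pos: [0.5394, -0.1605, 0.1356]
eef_rot: [-0.681, 1.569, 2.781]
force: [1.3, 0.0, -2.9]
grip_width: 0.0396
```

Call:
play_rows:
  deltas:
    - [[10, 17, 7, 0, 0, 0, 32], [30, 0, 0, 0, 0, 0, 32], [30, 0, 0, 0, 0, 0, 32], [20, 0, 0, 0, 0, 0, 32], [8, 0, 0, 0, 0, 0, 32], [0, 0, 0, 0, 0, 0, 32], [0, 0, 0, 0, 0, 0, 32]]

```text
time_s: 21.15
ee_pos: [0.5394, -0.1774, 0.0395]
eef_rot: [2.425, 1.57, -0.397]
force: [0.8, -0.8, -1.8]
grip_width: 0.0397
```

```bash
python3 -c "
from chk import *
chk('sideR1',(.5404,-.1773),20,.0128)"
```

```text
TCP axis foot/tcp/+20 [371. 334.] [373. 299.] [375. 243.] pocket floor [366. 368.] top [367. 352.] px/mm [-2.9 -0.8] [-1.4  1.3]
t 21.2 pos [ 0.5395 -0.1775  0.0398] w 39.5 F [ 0.  -0.7 -2.8] rot [-0.    -0.001 -0.001] tool d mm now-axes [13.   0.1 -0.9] target-axes [13.   0.1 -0.9] rows 0.30940639953920057
```

View pics/sideR1.png

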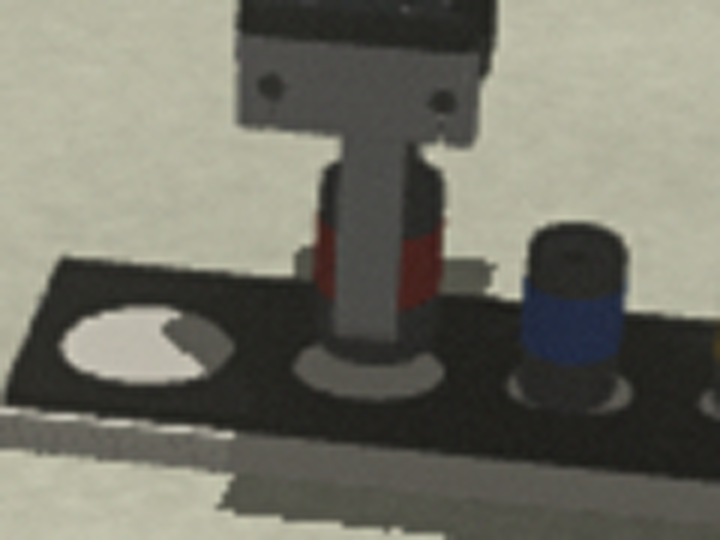

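Red's axis is at x≈378 at row 260 and pocket 3 is at (369,368). It needs about −1.2 mm along tool z.

Call:
play_rows:
  deltas:
    - [[4, 0, -1.2, 0, 0, 0, 32], [4, 0, 0, 0, 0, 0, 32], [3, 0, 0, 0, 0, 0, 32], [1.5, 0, 0, 0, 0, 0, 32], [0, 0, 0, 0, 0, 0, 32], [0, 0, 0, 0, 0, 0, 32]]

```text
time_s: 21.8
ee_pos: [0.5401, -0.1769, 0.0267]
eef_rot: [-2.079, 1.571, 1.383]
force: [-3.8, 2.1, 5.3]
grip_width: 0.0397
```

```bash
python3 -c "
from chk import *
chk('sideR2',(.5404,-.1773),20,.0128)"
```

```text
TCP axis foot/tcp/+20 [366. 369.] [368. 334.] [371. 279.] pocket floor [366. 368.] top [367. 352.] px/mm [-2.9 -0.8] [-1.4  1.4]
t 21.85 pos [ 0.5402 -0.1769  0.0267] w 39.5 F [-4.4  2.   5.8] rot [-0. -0.  0.] tool d mm now-axes [-0.1  0.5 -0.1] target-axes [-0.1  0.5 -0.1] rows 0.011405546670340808
```

View pics/sideR2.png

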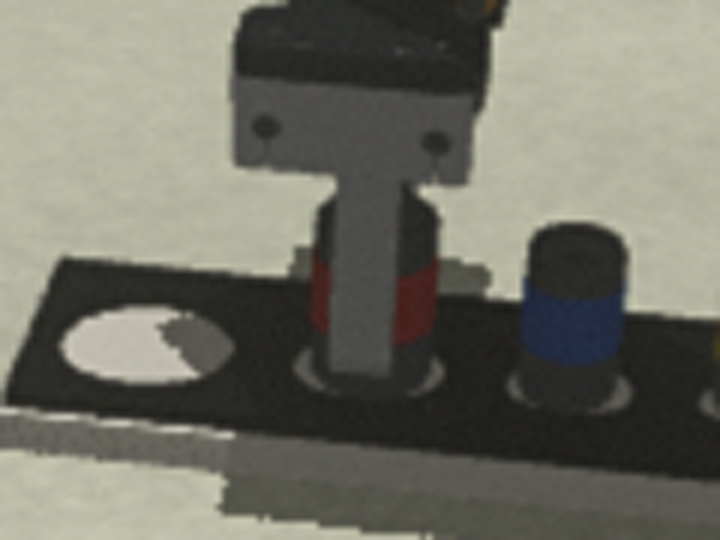

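Red is centred in pocket 3 at (369,375), in contact at the expected height with about 6 N. Releasing.

Call:
play_rows:
  deltas:
    - [[0, 0, 0, 0, 0, 0, 42], [0, 0, 0, 0, 0, 0, 46], [0, 0, 0, 0, 0, 0, 54], [0, 0, 0, 0, 0, 0, 60], [-5, 0, 0, 0, 0, 0, 60], [-20, 0, 0, 0, 0, 0, 60], [-35, 0, 0, 0, 0, 0, 60], [-45, 0, 0, 0, 0, 0, 72], [0, 0, 0, 0, 0, 0, 72]]

```text
time_s: 22.75
ee_pos: [0.5425, -0.1779, 0.1375]
eef_rot: [2.442, 1.561, -0.38]
force: [-0.8, 0.4, -0.4]
grip_width: 0.071
```

```bash
python3 -c "
from chk import *
chk('sideR3',(.5404,-.1773),20,.0128)
go((.4976,.1283,.135))"
```

```text
TCP axis foot/tcp/+20 [377.  51.] [379.  12.] [382. -49.] pocket floor [366. 368.] top [367. 352.] px/mm [-3.  -0.7] [-1.5  1.2]
t 22.8 pos [ 0.5414 -0.1774  0.1344] w 71.4 F [ 0.6  0.1 -0.8] rot [-0.    -0.004 -0.004] tool d mm now-axes [107.5  -0.8   1.4] target-axes [107.6  -0.4   0.9] rows 2.5608506189726397
t 22.8 pos [ 0.5414 -0.1774  0.1344] w 71.4 F [ 0.6  0.1 -0.8] rot [-0.    -0.004 -0.004] tool d mm now-axes [  -1.5 -304.   -54.6] target-axes [  -0.6 -304.   -54.6] rows 7.353447940800731
```

View pics/sideR3.png

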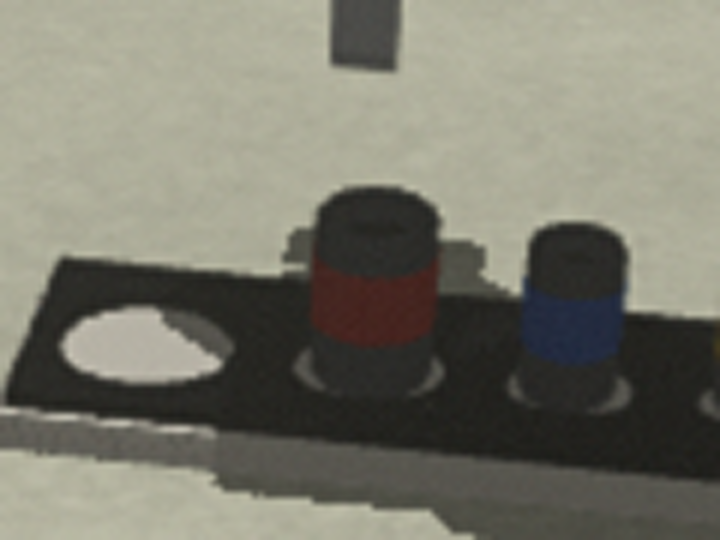

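Red stands seated in pocket 3. Green is next, with the fingers open to 72 mm.

Call:
play_rows:
  deltas:
    - [[0, -30, -5, 0, 0, 0, 72], [0, -40, -7, 0, 0, 0, 72], [0, -40, -7, 0, 0, 0, 72], [0, -40, -7, 0, 0, 0, 72], [0, -40, -7, 0, 0, 0, 72], [0, -40, -7, 0, 0, 0, 72], [0, -40, -7, 0, 0, 0, 72], [0, -34, -7, 0, 0, 0, 72], [15, 0, 0, 0, 0, 0, 72], [0, 0, 0, 0, 0, 0, 72]]

```text
time_s: 23.8
ee_pos: [0.4944, 0.1291, 0.114]
eef_rot: [-0.129, 1.567, -2.949]
force: [-0.0, -1.0, 0.4]
grip_width: 0.072
```

```bash
python3 -c "
from chk import *
go((.4976,.1283,.018))"
```

```text
t 23.8 pos [0.4944 0.1291 0.114 ] w 72.0 F [-0.  -1.   0.4] rot [0.001 0.004 0.001] tool d mm now-axes [95.9  1.8 -3.2] target-axes [96.   1.8 -2.8] rows 2.286070649153829
```

Call:
play_rows:
  deltas:
    - [[25, 1, -2, 0, 0, 0, 72], [30, 0, 0, 0, 0, 0, 72], [25, 0, 0, 0, 0, 0, 72], [12, 0, 0, 0, 0, 0, 72], [4, 0, 0, 0, 0, 0, 72], [0, 0, 0, 0, 0, 0, 72], [0, 0, 0, 0, 0, 0, 72]]

```text
time_s: 24.5
ee_pos: [0.4987, 0.1283, 0.0213]
eef_rot: [2.996, 1.569, 0.174]
force: [-0.6, -0.1, -0.3]
grip_width: 0.0722
```

```bash
python3 -c "
from chk import *
chk('sideG0',(.4976,.1283),20,.014)"
```

```text
TCP axis foot/tcp/+20 [363. 387.] [363. 344.] [362. 280.] pocket floor [367. 368.] top [367. 349.] px/mm [-3.4 -1.3] [-2.1  2.2]
t 24.55 pos [0.4987 0.1283 0.0214] w 72.0 F [-0.5  0.   0.6] rot [-0.    -0.002 -0.   ] tool d mm now-axes [-6.6 -0.3  1. ] target-axes [-6.6 -0.3  1. ] rows 0.16031882339742062
```

View pics/sideG0.png

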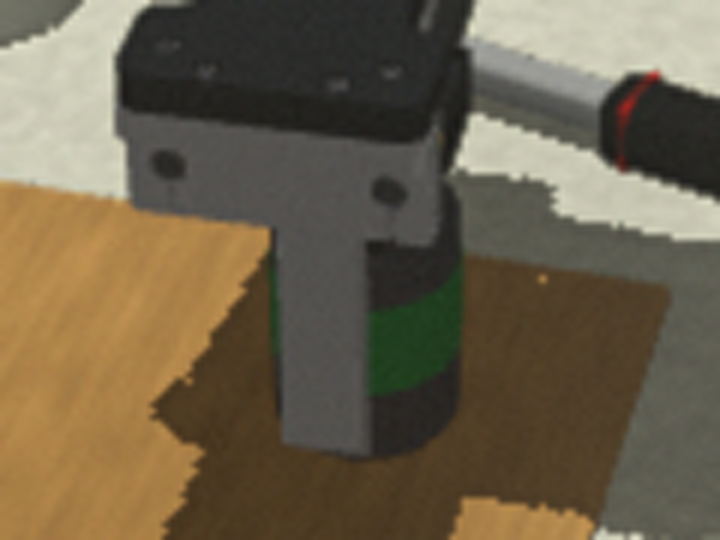

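Green spans 271..463, so its centre is at 367 against a TCP axis at 362. I'll shift +1 mm along tool z and close.

Call:
play_rows:
  deltas:
    - [[3.5, 0, 1.2, 0, 0, 0, 70], [0, 0, 0, 0, 0, 0, 66], [0, 0, 0, 0, 0, 0, 62], [0, 0, 0, 0, 0, 0, 58], [0, 0, 0, 0, 0, 0, 54], [0, 0, 0, 0, 0, 0, 50], [0, 0, 0, 0, 0, 0, 46], [0, 0, 0, 0, 0, 0, 40], [0, 0, 0, 0, 0, 0, 40]]
  grip_force: 40

```text
time_s: 25.45
ee_pos: [0.497, 0.1278, 0.0168]
eef_rot: [2.508, 1.571, -0.313]
force: [-1.4, -0.4, 0.6]
grip_width: 0.0476
```

```bash
python3 -c "
from chk import *
go((.4976,.1283,.018))"
```

```text
t 25.45 pos [0.497  0.1278 0.0168] w 47.6 F [-1.4 -0.4  0.6] rot [-0. -0. -0.] tool d mm now-axes [-1.2 -0.2 -0.7] target-axes [-1.2 -0.2 -0.7] rows 0.034516667915237186
```

Call:
play_rows:
  deltas:
    - [[-10, 0, 0, 0, 0, 0, 40], [-20, 0, 0, 0, 0, 0, 40], [-30, 0, 0, 0, 0, 0, 40], [-30, 0, 0, 0, 0, 0, 40], [-30, 0, 0, 0, 0, 0, 40], [0, 0, 0, 0, 0, 0, 40]]

```text
time_s: 26.05
ee_pos: [0.4984, 0.1283, 0.1406]
eef_rot: [3.016, 1.565, 0.194]
force: [-0.6, 1.0, -3.7]
grip_width: 0.0474
```

```bash
python3 -c "
from chk import *
go((.6087,-.1546,.135))"
```

```text
t 26.05 pos [0.4984 0.1283 0.1406] w 47.4 F [-0.6  1.  -3.7] rot [-0.    -0.006 -0.001] tool d mm now-axes [  5.9 303.2 -15.7] target-axes [  5.6 303.2 -15.7] rows 7.2301513705694935
```

Call:
play_rows:
  deltas:
    - [[0, 30, -2, 0, 0, 0, 40], [0, 40, -2, 0, 0, 0, 40], [0, 40, -2, 0, 0, 0, 40], [0, 40, -2, 0, 0, 0, 40], [0, 40, -2, 0, 0, 0, 40], [0, 40, -2, 0, 0, 0, 40], [0, 40, -2, 0, 0, 0, 40], [0, 33, -2, 0, 0, 0, 40], [0, 0, 0, 0, 0, 0, 40]]

```text
time_s: 26.95
ee_pos: [0.6072, -0.1581, 0.1344]
eef_rot: [-0.433, 1.569, 3.025]
force: [0.0, -0.3, -3.9]
grip_width: 0.0475
```

Call:
play_rows:
  deltas:
    - [[25, 0, 0, 0, 0, 0, 40], [30, 0, 0, 0, 0, 0, 40], [25, 0, 0, 0, 0, 0, 40], [15, 0, 0, 0, 0, 0, 40], [4, 0, 0, 0, 0, 0, 40], [0, 0, 0, 0, 0, 0, 40], [0, 0, 0, 0, 0, 0, 40]]

```text
time_s: 27.65
ee_pos: [0.6079, -0.1548, 0.0389]
eef_rot: [2.533, 1.569, -0.289]
force: [1.1, -0.8, -3.5]
grip_width: 0.0475
```

```bash
python3 -c "
from chk import *
chk('sideG1',(.6087,-.1546),20,.0128)"
```

```text
TCP axis foot/tcp/+20 [369. 331.] [370. 296.] [371. 241.] pocket floor [366. 363.] top [367. 347.] px/mm [-2.8 -0.8] [-1.5  1.3]
t 27.7 pos [ 0.608  -0.1548  0.039 ] w 47.4 F [-0.3  0.5 -3.3] rot [-0.    -0.002 -0.001] tool d mm now-axes [12.2 -0.  -0.7] target-axes [12.2  0.  -0.7] rows 0.2918826284099664
```

View pics/sideG1.png

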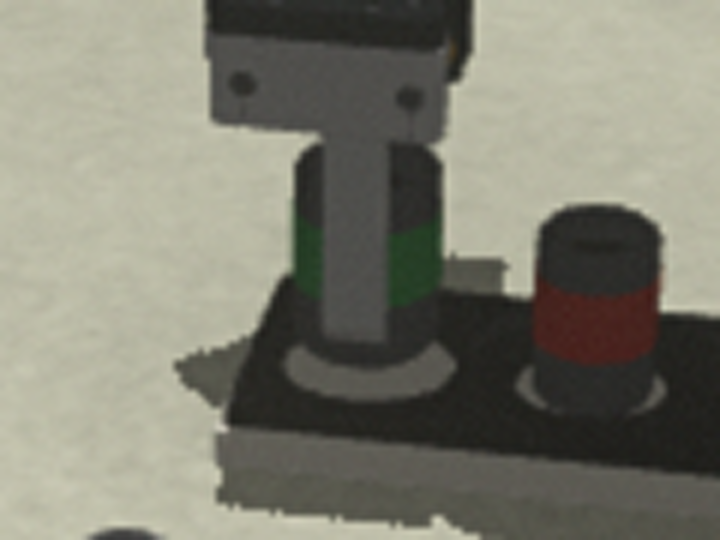

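Green's axis is at x≈366 and pocket 4's centre is at x≈371, so the image asks for about +1.5 mm along tool z.

Call:
play_rows:
  deltas:
    - [[4, 0, 1.5, 0, 0, 0, 40], [4, 0, 0, 0, 0, 0, 40], [2.5, 0, 0, 0, 0, 0, 40], [1, 0, 0, 0, 0, 0, 40], [0, 0, 0, 0, 0, 0, 40], [0, 0, 0, 0, 0, 0, 40]]

```text
time_s: 28.3
ee_pos: [0.606, -0.1552, 0.0268]
eef_rot: [2.529, 1.571, -0.293]
force: [-4.0, 0.2, 6.5]
grip_width: 0.0475
```

```bash
python3 -c "
from chk import *
chk('sideG2',(.6087,-.1546),20,.0128)"
```

```text
TCP axis foot/tcp/+20 [375. 364.] [375. 330.] [376. 275.] pocket floor [366. 363.] top [367. 347.] px/mm [-2.7 -0.8] [-1.5  1.3]
t 28.35 pos [ 0.606  -0.1552  0.0268] w 47.8 F [-4.8  0.7  5.9] rot [-0. -0. -0.] tool d mm now-axes [ 0.   0.3 -2.7] target-axes [ 0.   0.3 -2.7] rows 0.06553729212795481
```

View pics/sideG2.png

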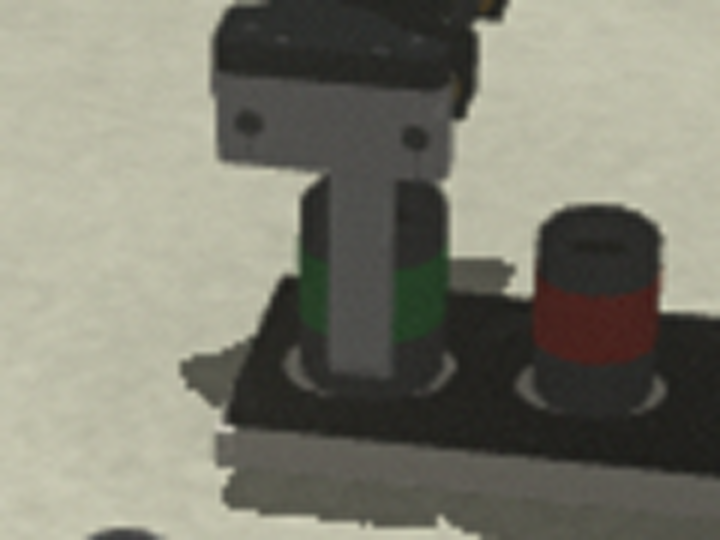

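Green is centred in pocket 4, with equal white crescents on both sides and about 6 N of contact. Releasing.

Call:
play_rows:
  deltas:
    - [[0, 0, 0, 0, 0, 0, 50], [0, 0, 0, 0, 0, 0, 54], [0, 0, 0, 0, 0, 0, 62], [0, 0, 0, 0, 0, 0, 68], [-5, 0, 0, 0, 0, 0, 68], [-20, 0, 0, 0, 0, 0, 68], [-35, 0, 0, 0, 0, 0, 68], [-45, 0, 0, 0, 0, 0, 68], [-20, 0, 0, 0, 0, 0, 68], [0, 0, 0, 0, 0, 0, 68]]

```text
time_s: 29.35
ee_pos: [0.6072, -0.1556, 0.1552]
eef_rot: [2.514, 1.565, -0.308]
force: [0.7, -0.4, -0.4]
grip_width: 0.0677
```

Call:
play_rows:
  deltas:
    - [[0, -20, 10, 0, 0, 0, 68], [0, -40, 20, 0, 0, 0, 68], [0, -40, 20, 0, 0, 0, 68], [0, -40, 20, 0, 0, 0, 68], [0, -40, 20, 0, 0, 0, 68], [0, -40, 20, 0, 0, 0, 68], [0, -40, 20, 0, 0, 0, 68], [0, -40, 10, 0, 0, 0, 68], [0, 0, 0, 0, 0, 0, 68], [0, 0, 0, 0, 0, 0, 68]]

```text
time_s: 30.35
ee_pos: [0.3784, 0.0859, 0.1509]
eef_rot: [0.12, 1.57, -2.7]
force: [0.8, 0.5, 0.7]
grip_width: 0.0677
```

Run:
```python
from h import *
from station import viewer
c=viewer.camera("top"); cv2.imwrite("pics/topE.png",cv2.resize(c["img"][180:350,330:490,::-1],None,fx=3.5,fy=3.5,interpolation=cv2.INTER_CUBIC)); cv2.imwrite("pics/topF.png",c["img"][:,:,::-1])
z=lambda q:((proj(c,q)-[330,180]+.5)*3.5-.5).round(0)
for p,h in zip([(.4265,-.215),(.4796,-.1974),(.5404,-.1773),(.6087,-.1546)],(.064,.068,.072,.076)): print(z([*p,h]))
c=viewer.camera("side"); cv2.imwrite("pics/sideE.png",cv2.resize(c["img"][180:270,310:470,::-1],None,fx=5,fy=5,interpolation=cv2.INTER_CUBIC))
```

```text
[341. 467.]
[306. 365.]
[266. 249.]
[220. 121.]
```

View pics/topE.png

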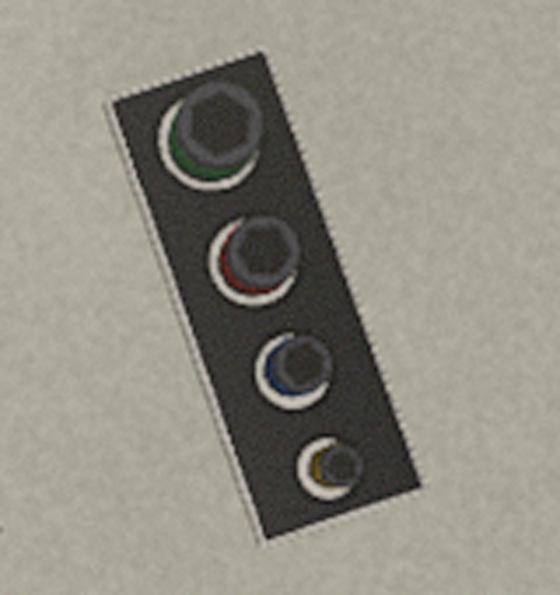

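View pics/sideE.png

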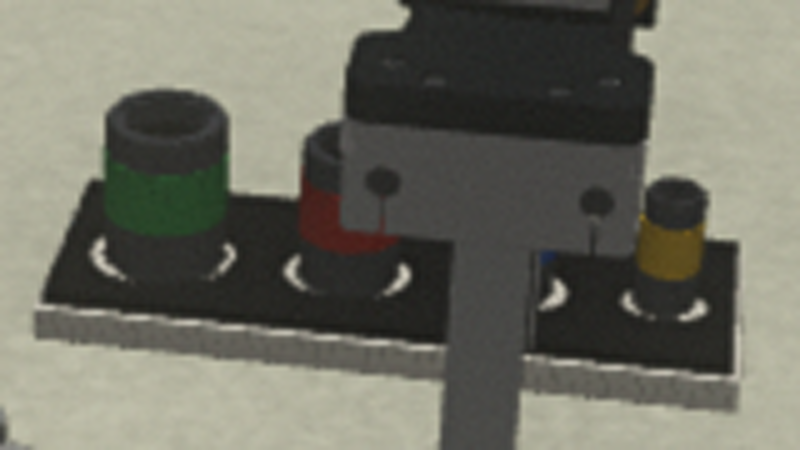

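View pics/topF.png

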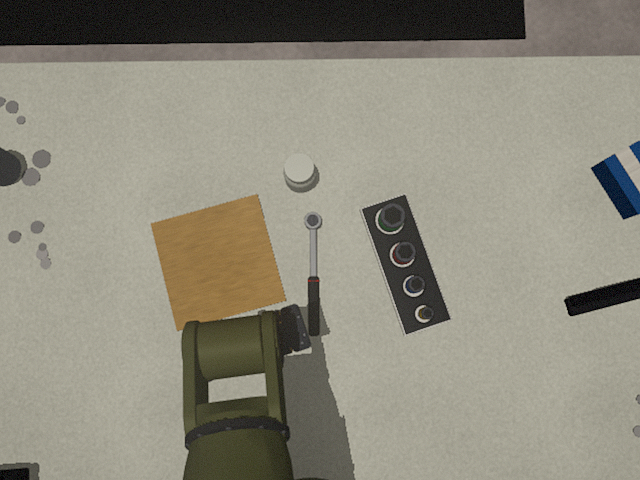

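The top view puts the socket tops at (341,466), (304,365), (264,250) and (220,124). All are within 3 zoom px (about 1.5 mm) of their pockets' projected centres, so every socket is seated and upright. The ratchet and jar are where they were, so I'm handing in.

```bash
python3 -c "
from station import hand_in
print(hand_in())"
```

```text
the job is handed in; nothing more can be done
None
```

All four sockets are in their pockets in size order: yellow in 1, blue in 2, red in 3 and green in 4. I handed the job in at about 30 s of the 93 s allowed; `hand_in()` reports no verdict.

**Final checks:** in the last top picture, each socket's top was within about 1.5 mm of its pocket's centre, taking each to be seated on its floor. The last side picture showed yellow, red and green upright and seated. The gripper hid most of blue there, but blue was clearly seated when I released it. The ratchet and jar looked unmoved, and the gripper was clear of everything.

**What went wrong or disagreed:**
- **Wrong-way move:** after gripping yellow, I sent one row 10 mm down instead of up. The socket slid about 4.5 mm in the grip; I measured that in the picture and allowed for it when placing.
- **Camera mismatch:** at the start, the side camera's positions were up to 10 mm off the top camera's. I used the top camera, and the grasps bore it out to within 1–2 mm.
- **Green's pocket:** the side picture and the measured tool position differed by about 2.7 mm there. I went by the picture, and the final top view confirmed it.

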